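# Lay out brass bars under the bench magnifier

## Robot

A 6-joint arm with a two-finger parallel gripper is mounted at the origin on the work surface. World frame = base frame: x ahead of the robot, y to its left, z up, the work surface at z = 0. Lengths are in m, angles in degrees, forces in N, time in s.
With the tool pointing down it reaches from about 0.375 to 0.9 m from the base axis. Payload 3.1 kg.
Tool frame: the origin (TCP) lies midway between the tips of the shut fingers; the grasp point (between the pads) lies bot.pinch_z behind it (bot.pinch_z is the distance from the TCP to the grasp point, in m); z points along the fingers, y is the direction in which the jaws open and shut (so a half turn about z gives the same grasp; the last joint's range is limited). The gripper opens to 87 mm and grips with 3 to 60 N. Pads are 19 mm wide; open, the fingers measure 117 mm over their backs; the gripper's body (75 mm by 190 mm) begins 51 mm behind the grasp point.
Start: joints at [65.518, 30.224, 82.088, -0, 67.689, -10.227], TCP at [0.154, 0.606, 0.223] pointing down, gripper open.
Joint ranges: [-176.69, 176.69], [-43.24, 126.21], [12.49, 139.97], [-82, 262], [0, 151.66], [-163.58, 163.58]. Speed limits (degrees/s): [159.86, 159.86, 180, 180, 180, 180].

## Interface

Orientations are given as a 3x3 rotation matrix whose columns are the frame's x, y, z axes.
In Python, from rig import bot gives the robot as it stands.
- The arm moves only by the tool apply_moves, never from a script. Its argument "motion" is text: rows parted by semicolons, each of 7 numbers parted by spaces: the shift along the tool's x, y, z in m, then the turn, a rotation vector about the tool's x, y, z in degrees, then the finger opening in m, from 0 to 0.087. A call has exactly 8 rows; each row is the pose to reach, as a shift and turn from the pose commanded when the call began, along the tool's axes at that moment; what a row does not reach only later rows make up. A row lasts 1/8 s, in which the tool goes at most 62.5 mm and 10.7 degrees, less where a joint would pass 70% of its speed; a pose out of reach is approached as far as the arm can. A call with a gripper value outside its range is refused whole. The fingers move at their own pace and stop on an object; the grip force is fixed at half the most. Time passes only in rows, so rows that repeat a pose let the fingers close, or fill a call up. It gives the time, the measured TCP pose, the force and the opening at its end, in the units of the state.
- bot.read_state(): the state, without advancing time (a new reading comes with each control period).
- bot.capture(name): name is "scene" or "top" or "wrist"; returns the picture (384x512x3 uint8, red, green, blue); there is no depth.
- bot.get_calibration(name): a dict with "fx", "fy", "cx", "cy" (pixels), "rvec" (rotation vector, rad) and "tvec" (3), from world to camera coordinates, as OpenCV has them. Camera axes: x right, y down, z forward; pixel columns grow to the right and rows downward; lengths in m; the calibration is good to about 2 mm. A picture is of the moment at which its call begins: read the wrist's pose just before it. get_calibration takes no time and is no camera call; for the wrist camera it gives the pose at the moment of the call.
- bot.hand_in(): hands the job in, once; it reports no verdict.
Trained networks look in the newest picture that a camera, given by its name, has taken for a name from the list of things; names that differ only in an ending like _2 or _b are one class to them, and where a whole thing is asked for, a point or a joint stands for the part that bears it (a point fixed in the world has none). Each returns a list of dicts, best first, with "p" (0 to 1); they miss things now and then, are a little off and sometimes report something else, mostly with a low value. They report only what shows in the picture. A call takes as long as a camera call. They do not tell look-alikes from the thing itself.
- bot.find_in(name, camera): "point" ([x, y, z] in m, in world coordinates, good to about 4 mm: the middle of the surface that is visible of it).
The state is a dict: "time_s": time; "joint_positions": joint angles; "qvel": joint speeds; "tau": joint torques, N m; "position": TCP position; "tcp_rot": TCP orientation; "force": force on the tool from outside, world axes, zero at the start; "moment": the same for the moment, N m; "opening": opening from 0.0 (shut) to 1.0 (fully open).
Only numpy, scipy, OpenCV 4.12 (cv2) and the standard library are available. Lean on these libraries where they do the work, as an engineer would, in place of code of your own. Each camera call takes 0.05 s, during which the arm holds its last target.

## Task

Pick up the pull hook, put its tip in the finger hole of the sample tray and draw the tray fully out with it. Then lay every brass bar from the tray flat on the black inspection plate, side by side and in line with its stripes. Finish with the empty tray pushed fully home, the hook back on its green mat, the magnifier swung round so that its lens is centred over the plate's yellow spot, and the other things on the bench left where they are.

Things in the scene. Friction and masses are not known exactly. Their poses are not given: they have to be found in the camera images.
- hook_grip (a point): centre of the wooden handle of the loose pull hook (110 g): a dark block 100 long (x) x 24 wide (y) x 34 mm tall (z), lying upright on the green mat at the start. From its +x end an 8 mm steel shank runs 50 mm on, its centre line 11 mm above the handle's centre, then bends straight down. x points along the hook towards the bent end, z up.
- hook_tip (a point): lower end of the bent-down steel tip of the hook (8 mm round), 100 mm along +x from the handle's centre and 15 mm below it; 22 mm of the tip stand free below the shank. Axes as hook_grip.
- mat: thin green mat, 220 (x) x 110 (y) x 3 mm, fixed to the bench, where the hook belongs. Origin at the centre of its underside.
- tray_hole (a point): centre of the square finger hole (24 x 24 mm, right through), level with the top of the flat brass tongue (6 mm thick, 54 mm wide) on the tray's front, 46 mm above the bench; moves with the tray. x points into the case, z up; the tray pulls out towards -x. The tongue's front edge is 19 mm in front of the hole's centre; the tray's front panel begins 21 mm behind it.
- tray_floor (a point): middle of the tray's blue floor (122 mm along x, 266 mm along y), 16 mm above the bench, 91 mm behind the hole's centre; moves with the tray. The tray's front panel is 60 mm tall from the bench and 296 mm wide; its other rims, and three 3 mm wide ribs along x at y = -60, 0 and 60 mm that part it into four, stand 4 mm above the floor. Axes as tray_hole.
- case: wooden case that the tray slides in, fixed, 300 mm wide (y), 150 mm deep (x), with a clear top 75 mm above the bench that covers the closed tray. Origin at bench level, middle of its front edge; x points into it.
- tray (a joint): how far the tray is pulled out of the case, m: 0 fully home, 0.13 fully out (stops). It slides with about 1.5 N of friction and stays where it is left.
- knob_grip (a point): on the axis of the upright red round knob on the magnifier arm (18 mm across, 46 mm tall, standing on the arm), 20 mm below its top, 170 mm above the bench. 100 mm from the arm's swivel axis. x points outward along the arm.
- lens_center (a point): centre of the round glass lens (about 118 mm across its white rim, 138 mm above the bench) at the end of the magnifier arm, 170 mm from the swivel axis.
- magnifier (a joint): swivel angle of the magnifier arm about the upright post, rad, counter-clockwise from above positive, range -0.7 to 2.7. Stiff friction (0.2 N m): it stays where it is released. The arm points along the stand's x axis at 0.
- stand: magnifier stand: round steel foot 90 mm across and upright post, fixed. Origin on the swivel axis at bench level.
- plate_spot (a point): yellow spot in the middle of the black inspection plate, on its top face, 10 mm above the bench. The plate is fixed, 120 (x) x 220 mm (y), with four grey stripes along x at y = -78, -26, 26 and 78 mm, each 24 mm wide. x points away from the magnifier's post, whose axis lies 170 mm off along -x, so that the lens can stand straight above the spot.
- bar1_center (a point): centre of a loose brass bar, 84 (x) x 20 (y) x 18 mm (z), 220 g; at the start it lies in the tray, roughly along the tray's x. Two to four such bars are present.
- bar2_center (a point): centre of another such brass bar (may be absent).
- bar3_center (a point): centre of another such brass bar (may be absent).
- bar4_center (a point): centre of another such brass bar (may be absent).
- graver1: engraving tool with a bulbous wooden handle, 130 mm long (bystander, loose; origin at the underside's middle).
- graver2: another such engraving tool (bystander, loose; origin at the underside's middle).
- steel_bar: dark steel bar 100 x 24 x 24 mm lying on the bench, not one of the brass bars (bystander, loose; origin at the underside's middle).
- jar: amber glass jar with a black lid, 56 mm across, 60 mm tall (bystander, loose; origin at the underside's middle).
- cup: white plastic cup, 68 mm across, 80 mm tall (bystander, loose; origin at the underside's middle).
- clamp: wooden hand clamp, 140 x 30 x 22 mm (bystander, loose; origin at the underside's middle).
- stone: sharpening stone, 150 x 50 x 20 mm (bystander, loose; origin at the underside's middle).
Mind the look-alikes: they are no part of the job. Leave any blue look-alike of the part that bears hook_grip alone.

How it is judged:
By the outcome, as a careful person would: the job done as asked, in the order asked, and still so for the second after the job is handed in, with the robot touching nothing.
Of bar1, bar2, bar3, bar4 only 2 to 4 are there at a start; the rules pass over those that are not, and their reading is None.
At some moment in a run one of bar1, bar2, bar3, bar4 may be knocked a few centimetres aside while the robot is not near it.
It also fails if it takes over 210 s, if anything falls off the work surface, if the arm or the gripper's body presses on something with over 40 N, if the wrist force passes 120 N, or if a joint passes its speed limit or range.

## Working session

There is one attempt and no reset: what is moved stays moved. The work goes in short steps, Python scripts to look and compute and a tool call to move; the robot and the scene stay as the last step left them, time stands still between calls to the robot, and variables do not carry over. Pictures are saved under pics/ and viewed, and the job is handed in when it is done.

Besides the shell and the picture viewer there is one more tool, called after "Call:" in YAML: its name, and indented under it one key for each argument. apply_moves: Moves the arm, as the interface text tells. Its arguments: {"type":"object","properties":{"motion":{"type":"string"}},"required":["motion"]}

```bash
ls; mkdir -p pics
python3 - <<'E'
from rig import bot
import cv2,numpy as np
s=bot.read_state();print(s['time_s'],s['position'],s['tcp_rot'],s['opening'],bot.pinch_z)
for n in('scene','top'):
    im=bot.capture(n);cv2.imwrite(f'pics/{n}0.png',cv2.resize(im[:,:,::-1],(800,600)))
    c=bot.get_calibration(n);print(n,c)
    for t in ['hook_grip','hook_tip','mat','tray_hole','tray_floor','case','knob_grip','lens_center','stand','plate_spot','bar1_center','graver1','steel_bar','jar','cup','clamp','stone']:
        print(t,[(np.round(d['point'],3).tolist(),round(d['p'],2)) for d in bot.find_in(t,n)])
print(bot.read_state()['time_s'])
E
```

```text
pics
0.0 [0.15353126 0.60505896 0.22157525] [[-9.69210915e-01  2.46230192e-01 -9.45369321e-04]
 [ 2.46231642e-01  9.69208946e-01 -1.99935667e-03]
 [ 4.23958427e-04 -2.17057814e-03 -9.99997554e-01]] 1.0008833109401836 0.0187
scene {'fx': 410.4924846905748, 'fy': 410.4924846905748, 'cx': 250.53656955210016, 'cy': 185.22306280371777, 'rvec': array([ 2.07085817,  0.70500145, -0.36536832]), 'tvec': array([-0.34604268, -0.04308609,  1.57075192])}
hook_grip [([0.162, -0.323, 0.028], 0.96), ([0.467, -0.407, 0.035], 0.67)]
hook_tip [([0.165, -0.326, 0.024], 0.81), ([0.472, -0.402, 0.032], 0.71)]
mat [([0.646, 0.34, 0.139], 0.29)]
tray_hole [([0.587, 0.322, 0.14], 0.72), ([0.656, -0.109, 0.046], 0.66)]
tray_floor [([0.652, -0.108, 0.04], 0.62)]
case [([0.77, -0.154, 0.077], 0.76)]
knob_grip [([0.642, 0.345, 0.14], 0.82)]
lens_center [([0.643, 0.341, 0.138], 0.92)]
stand [([0.588, 0.32, 0.142], 0.72)]
plate_spot [([0.54, 0.115, 0.009], 0.72), ([0.642, 0.341, 0.137], 0.64)]
bar1_center []
graver1 [([0.364, 0.25, 0.02], 0.66), ([0.347, 0.353, 0.015], 0.6)]
steel_bar [([0.455, -0.028, 0.023], 0.82
[... 907 characters left out ...]
ns_center [([0.653, 0.368, 0.14], 0.81)]
stand [([0.636, 0.335, 0.142], 0.95), ([0.334, -0.323, 0.024], 0.45), ([0.458, -0.016, 0.023], 0.37)]
plate_spot [([0.53, 0.126, 0.011], 0.6)]
bar1_center [([0.456, -0.39, 0.034], 0.37), ([0.497, -0.411, 0.0], 0.2)]
graver1 [([0.353, 0.262, 0.02], 0.8), ([0.342, 0.357, 0.025], 0.7)]
steel_bar [([0.457, -0.014, 0.025], 0.78), ([0.632, 0.337, 0.143], 0.62), ([0.68, -0.096, 0.045], 0.28)]
jar [([0.729, 0.102, 0.056], 0.65)]
cup [([0.744, 0.19, 0.05], 0.76), ([0.356, 0.258, 0.02], 0.66)]
clamp [([0.633, 0.335, 0.14], 0.7), ([0.333, -0.318, 0.022], 0.67)]
stone [([0.668, 0.325, 0.023], 0.79), ([0.358, 0.261, 0.02], 0.61), ([0.651, 0.362, 0.138], 0.31)]
1.8
```

View pics/scene0.png

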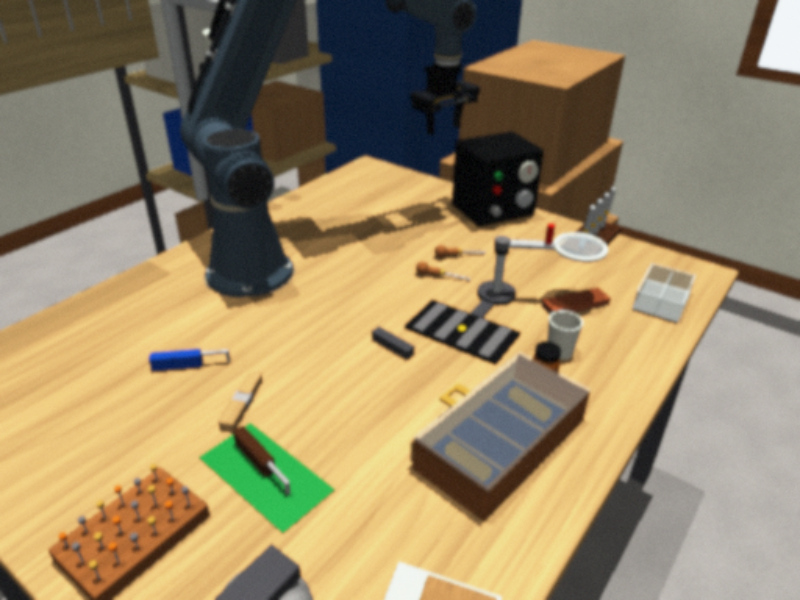

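View pics/top0.png

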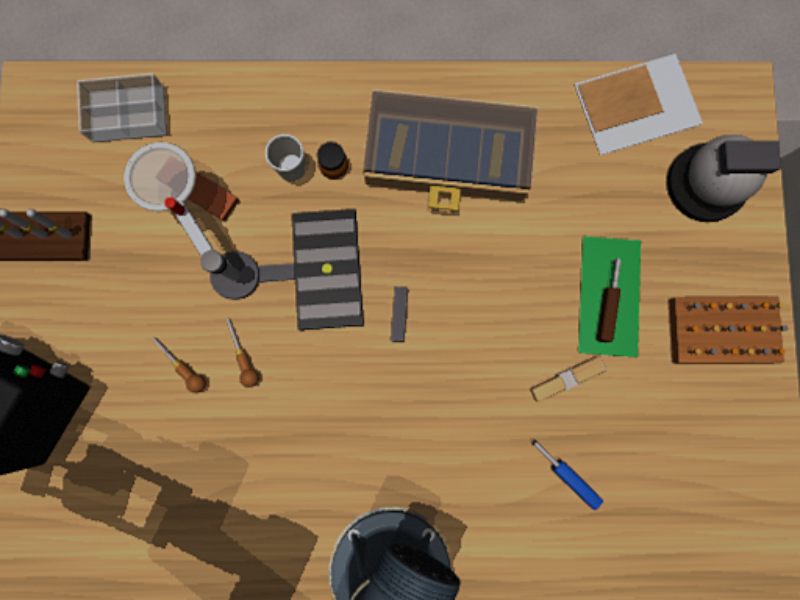

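The pictures show two wooden or handled hook candidates:
- The brown-handled hook on the green mat at top px (609,310).
- A blue look-alike at (567,483), lying off the mat.

The gravers at (190,375) and (243,365) are not hooks. I choose the brown hook on the mat.

Two brass bars show through the lid, at (398,145) and (497,155). Next I measure precisely in a crop.

```bash
cat > h.py <<'E'
from rig import bot
import cv2,numpy as np
from scipy.spatial.transform import Rotation as Ro
def px2w(c,uv,z):
    R=cv2.Rodrigues(np.array(c['rvec']))[0];t=np.array(c['tvec'])
    uv=np.atleast_2d(uv).astype(float)
    d=np.c_[(uv[:,0]-c['cx'])/c['fx'],(uv[:,1]-c['cy'])/c['fy'],np.ones(len(uv))]@R
    o=-R.T@t
    return o+d*((z-o[2])/d[:,2])[:,None]
def w2px(c,P):
    R=cv2.Rodrigues(np.array(c['rvec']))[0];q=np.atleast_2d(P)@R.T+np.array(c['tvec'])
    return np.c_[q[:,0]/q[:,2]*c['fx']+c['cx'],q[:,1]/q[:,2]*c['fy']+c['cy']]
def down(a):
    a=np.radians(a);c,s=np.cos(a),np.sin(a)
    return np.array([[c,s,0],[s,-c,0],[0,0,-1.]])
def st():
    s=bot.read_state();R=np.array(s['tcp_rot']);p=np.array(s['position'])
    print('t%.2f'%s['time_s'],'p',p.round(4),'yaw %.1f'%np.degrees(np.arctan2(R[1,0],R[0,0])),'F',np.round(s['force'],1),'open %.4f'%(s['opening']*.087),'q',np.round(s['joint_positions'],0))
    return s
def go(x,y,z,a,s=None):
    "row to reach world pose (TCP) from present"
    s=s or bot.read_state();R=np.array(s['tcp_rot']);p=np.array(s['position'])
    d=R.T@(np.array([x,y,z])-p);r=Ro.from_matrix(R.T@down(a)).as_rotvec(degrees=True)
    return np.r_[d.round(4),r.round(2)]
E
python3 - <<'E'
from h import *
im=bot.capture('top');bg=im[:,:,::-1].copy();cv2.imwrite('pics/raw_top.png',bg)
def crop(n,x0,y0,x1,y1,k):cv2.imwrite(n,cv2.resize(bg[y0:y1,x0:x1],None,fx=k,fy=k,interpolation=cv2.INTER_CUBIC))
crop('pics/c1.png',360,145,420,235,6)
crop('pics/c2.png',225,50,350,145,6)
crop('pics/c3.png',75,85,240,220,4)
E
```

```text
(no output)
```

View pics/c1.png

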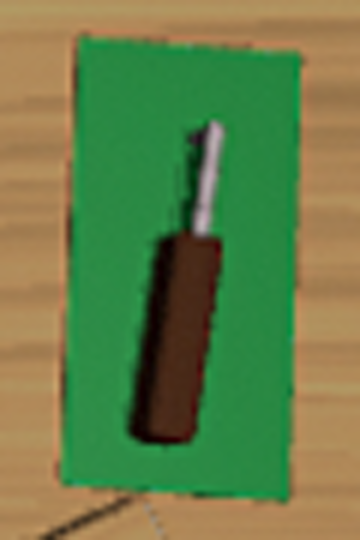

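View pics/c2.png

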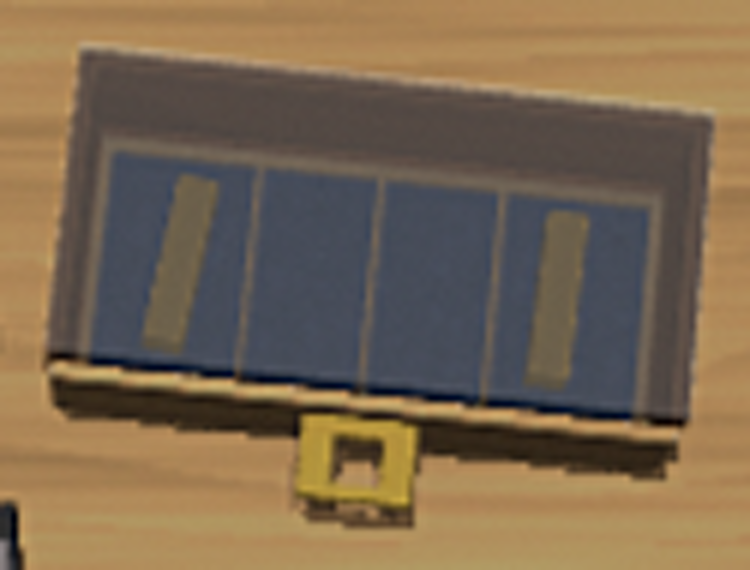

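View pics/c3.png

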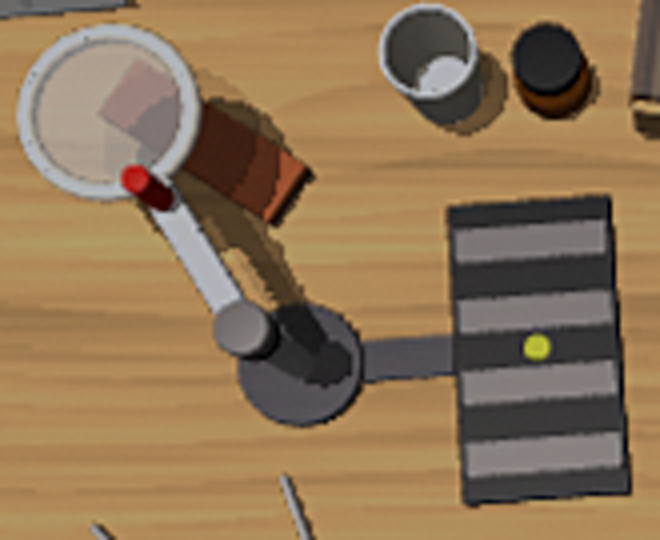

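Run:
```python
from h import *
c=bot.get_calibration('top')
def W(pts,o,k,z):return px2w(c,np.array(pts)/k+np.array(o)-0.5+0.5/k,z)
np.set_printoptions(suppress=True,precision=4)
m=W([(80,38),(300,52),(288,500),(62,485)],(360,145),6,.003);print('mat',m.mean(0)[:2],np.linalg.norm(np.roll(m,-1,0)-m,axis=1),np.degrees(np.arctan2(*(m[0]-m[3])[[1,0]])))
bg=cv2.imread('pics/raw_top.png')
# hook
hsv=cv2.cvtColor(bg,cv2.COLOR_BGR2HSV)
sh=W([(207,232),(216,125)],(360,145),6,.035);print('shank',sh)
h=W([(178,238),(222,240),(192,440),(145,437)],(360,145),6,.037);print('handle',h.mean(0),h)
d=sh[1]-h[[2,3]].mean(0);print('yaw',np.degrees(np.arctan2(d[1],d[0])), np.degrees(np.arctan2(*(h[:2].mean(0)-h[2:].mean(0))[[1,0]])))
# tray
q=W([(333,434),(384,439),(378,489),(330,484)],(225,50),6,.046);print('hole',q.mean(0),np.linalg.norm(np.roll(q,-1,0)-q,axis=1))
q=W([(302,415),(418,425),(411,508),(296,498)],(225,50),6,.046);print('tongue',q.mean(0),np.linalg.norm(np.roll(q,-1,0)-q,axis=1))
q=W([(50,365),(678,435)],(225,50),6,.060);d=q[0]-q[1];print('panel',q,np.degrees(np.arctan2(d[1],d[0]))-90,np.linalg.norm(d))
q=W([(82,47),(712,115)],(225,50),6,.075);d=q[0]-q[1];print('back',q,np.degrees(np.arctan2(d[1],d[0]))-90,np.linalg.norm(d))
for b in ([(180,175),(218,180),(182,350),(143,343)],[(548,211),(587,214),(567,388),(528,382)]):
    q=W(b,(225,50),6,.034);d=q[:2].mean(0)-q[2:].mean(0);print('bar',q.mean(0),np.degrees(np.arctan2(d[1],d[0])),np.linalg.norm(np.roll(q,-1,0)-q,axis=1))
p=W([(450,208),(608,197),(630,492),(466,505)],(75,85),4,.010);print('plate',p.mean(0),np.linalg.norm(np.roll(p,-1,0)-p,axis=1))
d=p[1]+p[2]-p[0]-p[3];print('plate x yaw',np.degrees(np.arctan2(d[1],d[0])));d=p[0]+p[1]-p[2]-p[3];print('plate y yaw',np.degrees(np.arctan2(d[1],d[0])))
print('spot',W([(537,347)],(75,85),4,.010))
print('foot',W([(300,364)],(75,85),4,.012),'knobtop',W([(134,182)],(75,85),4,.190),'lens',W([(109,112)],(75,85),4,.138))
```

```text
mat [ 0.4858 -0.4068] [0.1078 0.2188 0.1082 0.2184] -4.5730796885369065
shank [[ 0.4978 -0.4071  0.035 ]
 [ 0.5488 -0.4137  0.035 ]]
handle [ 0.4475 -0.3934  0.037 ] [[ 0.4947 -0.3925  0.037 ]
 [ 0.4937 -0.4132  0.037 ]
 [ 0.4001 -0.3948  0.037 ]
 [ 0.4015 -0.373   0.037 ]]
yaw -11.417776219070365 -11.509190812275174
hole [ 0.6592 -0.0978  0.046 ] [0.0242 0.0244 0.0227 0.0243]
tongue [ 0.6592 -0.098   0.046 ] [0.055  0.0404 0.0543 0.0404]
panel [[ 0.7014  0.046   0.06  ]
 [ 0.6675 -0.2469  0.06  ]] -6.615852829502586 0.29479165538861346
back [[ 0.8499  0.0306  0.075 ]
 [ 0.8168 -0.2638  0.075 ]] -6.430124195950427 0.29631415427212465
bar [ 0.7619 -0.0156  0.034 ] -11.956874499332631 [0.0185 0.0869 0.019  0.086 ]
bar [ 0.7435 -0.1969  0.034 ] -7.703181998228604 [0.0189 0.0877 0.0189 0.0862]
plate [0.5361 0.1162 0.01  ] [0.1151 0.2163 0.1168 0.217 ]
plate x yaw -85.81732221763154
plate y yaw 4.18919253287082
spot [[0.5375 0.1172 0.01  ]]
foot [[0.5252 0.2865 0.012 ]] knobtop [[0.6069 0.341  0.19  ]] lens [[0.6685 0.3792 0.138 ]]
```

Run:
```python
from h import *
st();print(go(0.5,.15,.27,85))
```

```text
t1.85 p [0.1538 0.6057 0.2225] yaw 165.7 F [ 0.3  0.3 -0.3] open 0.0871 q [ 66.  30.  82.  -0.  68. -10.]
[-4.477e-01 -3.565e-01 -4.740e-02 -0.000e+00  0.000e+00  8.074e+01]
```

Call:
apply_moves:
  motion: "-0.448 -0.356 -0.047 0 0 80.7 0.06;-0.448 -0.356 -0.047 0 0 80.7 0.06;-0.448 -0.356 -0.047 0 0 80.7 0.06;-0.448 -0.356 -0.047 0 0 80.7 0.06;-0.448 -0.356 -0.047 0 0 80.7 0.06;-0.448 -0.356 -0.047 0 0 80.7 0.06;-0.448 -0.356 -0.047 0 0 80.7 0.06;-0.448 -0.356 -0.047 0 0 80.7 0.06"

```text
time_s: 2.85
position: [0.4568, 0.2075, 0.264]
tcp_rot: [[0.09, 0.996, 0.001], [0.996, -0.09, 0.0], [0.001, 0.001, -1.0]]
force: [0.8, 0.8, -0.4]
opening: 0.689
```

Run:
```python
from h import *
st();print(go(0.452,-.35,.2,-11.5))
```

```text
t2.85 p [0.4568 0.2075 0.264 ] yaw 84.8 F [ 0.8  0.8 -0.4] open 0.0600 q [12. 18. 97.  0. 66. 17.]
[-5.557e-01  4.540e-02  6.370e-02  2.000e-02 -7.000e-02  9.632e+01]
```

Call:
apply_moves:
  motion: "-0.555 0.045 0.064 0 0 96.3 0.06;-0.555 0.045 0.064 0 0 96.3 0.06;-0.555 0.045 0.064 0 0 96.3 0.06;-0.555 0.045 0.064 0 0 96.3 0.06;-0.555 0.045 0.064 0 0 96.3 0.06;-0.555 0.045 0.064 0 0 96.3 0.06;-0.555 0.045 0.064 0 0 96.3 0.06;-0.555 0.045 0.064 0 0 96.3 0.06"

```text
time_s: 3.85
position: [0.4528, -0.2898, 0.2064]
tcp_rot: [[1.0, -0.022, 0.001], [-0.022, -1.0, -0.0], [0.001, 0.0, -1.0]]
force: [0.4, 0.4, 0.3]
opening: 0.688
```

Run:
```python
from h import *
st();print(go(0.448,-.393,.15,-11.5))
c=bot.get_calibration('wrist');im=bot.capture('wrist');cv2.imwrite('pics/w1.png',im[:,:,::-1]);print(c)
```

```text
t3.85 p [ 0.4528 -0.2898  0.2064] yaw -1.3 F [0.4 0.4 0.3] open 0.0599 q [-45.  25.  96.   0.  60.  47.]
[-2.500e-03  1.033e-01  5.640e-02  1.000e-02 -5.000e-02  1.022e+01]
{'fx': 264.45727498792553, 'fy': 264.45727498792553, 'cx': 254.5489189415659, 'cy': 189.21238940178645, 'rvec': array([-2.03801009,  2.08255063,  0.316249  ]), 'tvec': array([-0.28145062,  0.40718543,  0.51235875])}
```

View pics/w1.png

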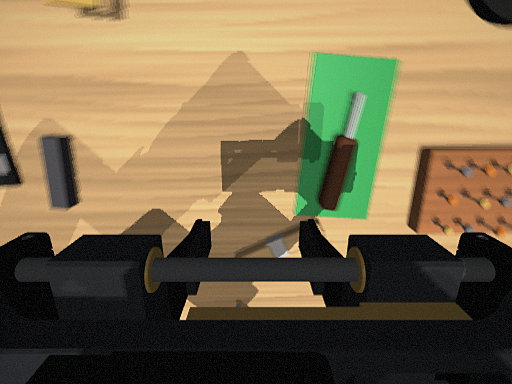

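Run:
```python
from h import *
c=bot.get_calibration('wrist');im=bot.capture('wrist')[:,:,::-1];cv2.imwrite('pics/w2.png',cv2.resize(im[40:225,290:410],None,fx=3.2,fy=3.2,interpolation=cv2.INTER_CUBIC))
cv2.imwrite('pics/w2raw.png',im)
# project current top-estimate
a=np.radians(-11.5);u=np.array([np.cos(a),np.sin(a),0]);v=np.array([-u[1],u[0],0]);C=np.array([.4475,-.3934,.037])
P=[C+s*u*.05+t*v*.012 for s,t in((1,1),(1,-1),(-1,-1),(-1,1))]
print((w2px(c,P)-[290,40])*3.2)
```

```text
[[114.49819414 308.23176271]
 [174.42471814 318.82841783]
 [110.96588542 554.68998362]
 [ 55.64565712 545.88337591]]
```

View pics/w2.png

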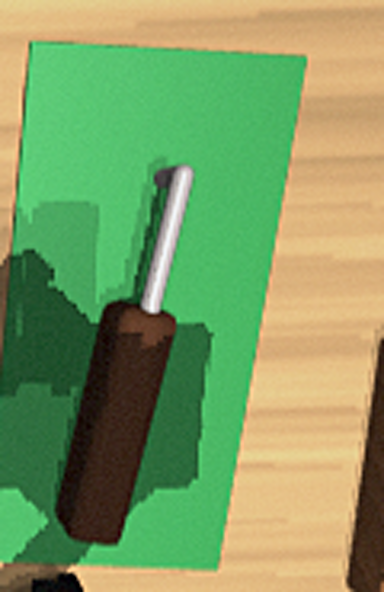

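Run:
```python
from h import *
c=bot.get_calibration('wrist')
W=lambda p,z:px2w(c,np.array(p)/3.2+[290,40]-.5+.5/3.2,z)
s=W([(152,310),(184,168)],.035);r=W([(176,320),(121,543)],.037)
for q in (s,r):
    d=q[0]-q[1];print(q,np.degrees(np.arctan2(d[1],d[0])),np.linalg.norm(d))
m=W([(31,42),(306,57),(218,570)],.003);print(m,(m[0]+m[2])/2)
```

```text
[[ 0.49836567 -0.40086505  0.035     ]
 [ 0.55008957 -0.40914199  0.035     ]] 170.9085183257624 0.05238196297174199
[[ 0.49453729 -0.40982819  0.037     ]
 [ 0.40219723 -0.39389919  0.037     ]] -9.78740935637525 0.09370389443857428
[[ 0.59914676 -0.35642737  0.003     ]
 [ 0.59143811 -0.46449412  0.003     ]
 [ 0.37383432 -0.45006624  0.003     ]] [ 0.48649054 -0.4032468   0.003     ]
```

Run:
```python
from h import *
st();print(go(0.448,-.3915,.1,-9.7));print(go(0.448,-.3915,.009,-9.7))
```

```text
t3.95 p [ 0.4535 -0.2948  0.2062] yaw -1.4 F [-0.3  0.5 -0.8] open 0.0597 q [-45.  25.  95.  -0.  59.  47.]
[-3.500e-03  9.630e-02  1.066e-01  2.600e-01 -1.700e-01  8.330e+00]
[-3.700e-03  9.590e-02  1.976e-01  2.600e-01 -1.700e-01  8.330e+00]
```

Call:
apply_moves:
  motion: "-0.0035 0.0963 0.1066 0.2 -0.1 8.3 0.06;-0.0035 0.0963 0.1066 0.2 -0.1 8.3 0.06;-0.0035 0.0963 0.1066 0.2 -0.1 8.3 0.06;-0.0035 0.0963 0.1066 0.2 -0.1 8.3 0.06;-0.0037 0.096 0.13 0.2 -0.1 8.3 0.06;-0.0037 0.096 0.155 0.2 -0.1 8.3 0.06;-0.0037 0.096 0.155 0.2 -0.1 8.3 0.06;-0.0037 0.096 0.155 0.2 -0.1 8.3 0.06"

```text
time_s: 4.95
position: [0.4487, -0.3833, 0.0533]
tcp_rot: [[0.987, -0.159, 0.0], [-0.159, -0.987, 0.002], [0.0, -0.002, -1.0]]
force: [0.3, -0.9, 0.3]
opening: 0.69
```

Run:
```python
from h import *
st();print(go(0.448,-.3915,.009,-9.7))
c=bot.get_calibration('wrist');im=bot.capture('wrist');cv2.imwrite('pics/w3.png',im[:,:,::-1])
```

```text
t4.95 p [ 0.4487 -0.3833  0.0533] yaw -9.1 F [ 0.3 -0.9  0.3] open 0.0600 q [-51.  41.  94.   0.  45.  48.]
[ 0.0006  0.0083  0.0443 -0.1    -0.      0.57  ]
```

View pics/w3.png

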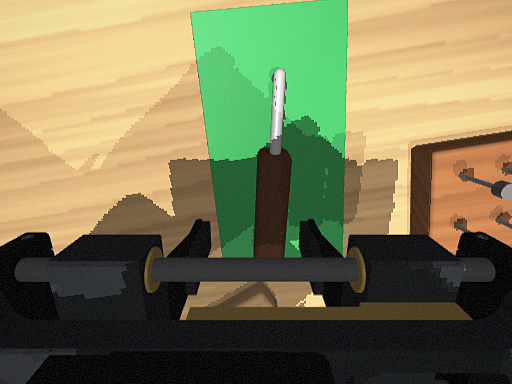

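Run:
```python
from h import *
st();print(go(0.448,-.3915,.009,-9.7))
```

```text
t5.00 p [ 0.4488 -0.3836  0.0534] yaw -9.1 F [ 0.3 -0.5 -0.3] open 0.0603 q [-51.  41.  94.   0.  45.  48.]
[ 5.00e-04  7.90e-03  4.43e-02 -8.00e-02 -2.00e-02  5.60e-01]
```

Call:
apply_moves:
  motion: "0.0005 0.008 0.01 0 0 0.6 0.06;0.0005 0.008 0.01 0 0 0.6 0.06;0.0005 0.008 0.02 0 0 0.6 0.06;0.0005 0.008 0.03 0 0 0.6 0.06;0.0005 0.008 0.04 0 0 0.6 0.06;0.0005 0.008 0.0445 0 0 0.6 0.06;0.0005 0.008 0.0445 0 0 0.6 0.06;0.0005 0.008 0.0445 0 0 0.6 0.06"

```text
time_s: 6.0
position: [0.447, -0.3914, 0.007]
tcp_rot: [[0.985, -0.17, -0.001], [-0.17, -0.985, 0.003], [-0.002, -0.003, -1.0]]
force: [0.2, -0.7, 0.4]
opening: 0.689
```

Run:
```python
from h import *
st();print(go(0.448,-.3915,.009,-9.7))
```

```text
t6.00 p [ 0.447  -0.3914  0.007 ] yaw -9.8 F [ 0.2 -0.7  0.4] open 0.0600 q [-52.  46.  94.   0.  40.  48.]
[ 1.0e-03 -1.0e-04 -2.0e-03 -1.7e-01  1.0e-01 -9.0e-02]
```

Close on the handle, then lift.

Call:
apply_moves:
  motion: "0 0 0 0 0 0 0.015;0 0 0 0 0 0 0.015;0 0 0 0 0 0 0.015;0 0 0 0 0 0 0.015;0 0 0 0 0 0 0.015;0 0 -0.02 0 0 0 0.015;0 0 -0.05 0 0 0 0.015;0 0 -0.08 0 0 0 0.015"

```text
time_s: 7.0
position: [0.4469, -0.3914, 0.0886]
tcp_rot: [[0.985, -0.17, -0.001], [-0.17, -0.985, 0.004], [-0.002, -0.003, -1.0]]
force: [0.7, 0.3, -1.1]
opening: 0.273
```

Run:
```python
from h import *
st()
c=bot.get_calibration('wrist');im=bot.capture('wrist');cv2.imwrite('pics/w4.png',im[:,:,::-1])
s=bot.read_state();R=np.array(s['tcp_rot']);p=np.array(s['position'])
# predicted tip in tool: handle centre in tool coords, at grasp: centre world (.448,-.3915,.020), tool p (.447,-.3914,.007)
print(w2px(c,[p+R@np.array([.1,0,-.013+.015]),p+R@np.array([.104,0,-.013-.015])]))
```

```text
t7.00 p [ 0.4469 -0.3914  0.0886] yaw -9.8 F [ 0.7  0.3 -1.1] open 0.0238 q [-52.  38.  93.   0.  49.  48.]
[[255.10067952  69.40336484]
 [254.89884867  50.72878492]]
```

View pics/w4.png

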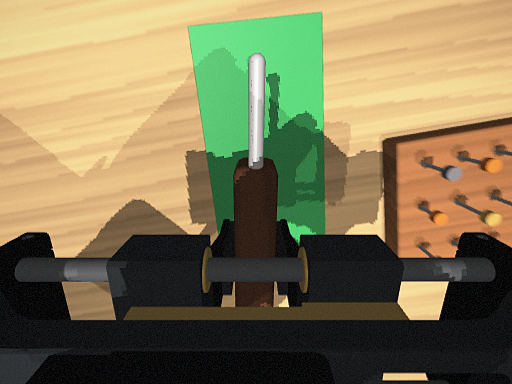

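Run:
```python
from h import *
st();print(go(0.561,-.0856,.09,-6.5))
```

```text
t7.05 p [ 0.4487 -0.3934  0.0926] yaw -9.8 F [ 0.9 -0.9  1.1] open 0.0238 q [-52.  38.  93.   0.  49.  48.]
[ 5.840e-02 -3.224e-01  2.300e-03  1.000e-01 -2.000e-01 -3.290e+00]
```

Call:
apply_moves:
  motion: "0.01 -0.04 0.002 0 0 -1 0.015;0.058 -0.322 0.002 0 0 -3.3 0.015;0.058 -0.322 0.002 0 0 -3.3 0.015;0.058 -0.322 0.002 0 0 -3.3 0.015;0.058 -0.322 0.002 0 0 -3.3 0.015;0.058 -0.322 0.002 0 0 -3.3 0.015;0.058 -0.322 0.002 0 0 -3.3 0.015;0.058 -0.322 0.002 0 0 -3.3 0.015"

```text
time_s: 8.05
position: [0.5588, -0.0844, 0.0861]
tcp_rot: [[0.994, -0.113, -0.001], [-0.113, -0.994, 0.003], [-0.002, -0.003, -1.0]]
force: [0.3, -0.0, -1.6]
opening: 0.273
```

Run:
```python
from h import *
st()
c=bot.get_calibration('wrist');im=bot.capture('wrist');cv2.imwrite('pics/w5.png',im[:,:,::-1])
s=st();print(go(0.561,-.0856,.09,-6.5))
```

```text
t8.05 p [ 0.5588 -0.0844  0.0861] yaw -6.5 F [ 0.3 -0.  -1.6] open 0.0237 q [-20.  37.  97.   0.  46.  76.]
t8.10 p [ 0.5587 -0.085   0.0861] yaw -6.5 F [-0.5 -1.3 -1.4] open 0.0240 q [-20.  37.  97.   0.  46.  76.]
[ 0.0023  0.0003 -0.0039 -0.18    0.09   -0.04  ]
```

View pics/w5.png

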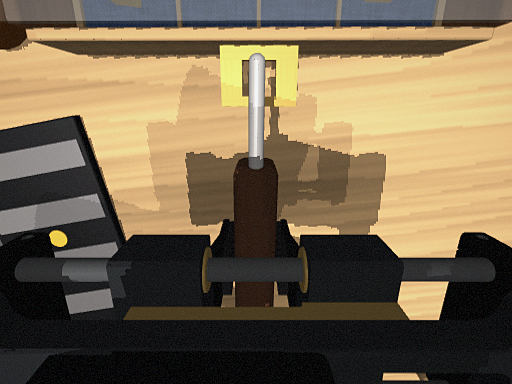

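Run:
```python
from h import *
c=bot.get_calibration('wrist');im=cv2.imread('pics/w5.png');cv2.imwrite('pics/w5c.png',cv2.resize(im[30:120,200:320],None,fx=6,fy=6,interpolation=cv2.INTER_CUBIC))
s=bot.read_state();z=s['position'][2]
q=px2w(c,[[221,46],[298,46],[298,107],[221,105]],.046);print(q,q.mean(0));print('hole',px2w(c,[259.5,78],.046))
print('shank end',px2w(c,[257,54],z-.002+.030))
```

```text
[[ 0.68231007 -0.07733012  0.046     ]
 [ 0.67632203 -0.12961805  0.046     ]
 [ 0.63655669 -0.1270585   0.046     ]
 [ 0.6442785  -0.07152881  0.046     ]] [ 0.65986682 -0.10138387  0.046     ]
hole [[ 0.65917966 -0.1013061   0.046     ]]
shank end [[ 0.66312979 -0.09958197  0.11405581]]
```

View pics/w5c.png

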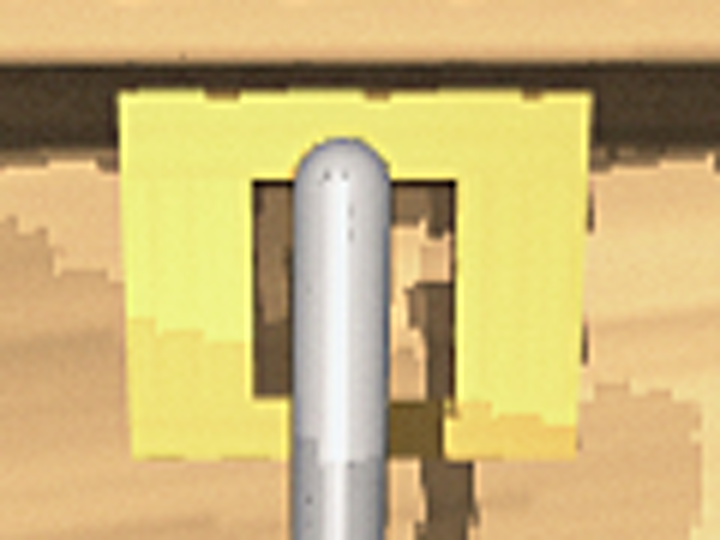

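Call:
apply_moves:
  motion: "0 0.002 0.01 0 0 0 0.015;0 0.002 0.02 0 0 0 0.015;0 0.002 0.028 0 0 0 0.015;0 0.002 0.034 0 0 0 0.015;0 0.002 0.04 0 0 0 0.015;0 0.002 0.046 0 0 0 0.015;0 0.002 0.051 0 0 0 0.015;0 0.002 0.051 0 0 0 0.015"

```text
time_s: 9.1
position: [0.5583, -0.0858, 0.0344]
tcp_rot: [[0.994, -0.113, -0.002], [-0.113, -0.994, 0.004], [-0.003, -0.004, -1.0]]
force: [-0.2, 1.3, -1.1]
opening: 0.27
```

Run:
```python
from h import *
st()
im=bot.capture('wrist');cv2.imwrite('pics/w6.png',im[:,:,::-1])
```

```text
t9.10 p [ 0.5583 -0.0858  0.0344] yaw -6.5 F [-0.2  1.3 -1.1] open 0.0235 q [-20.  42.  98.   0.  40.  76.]
```

View pics/w6.png

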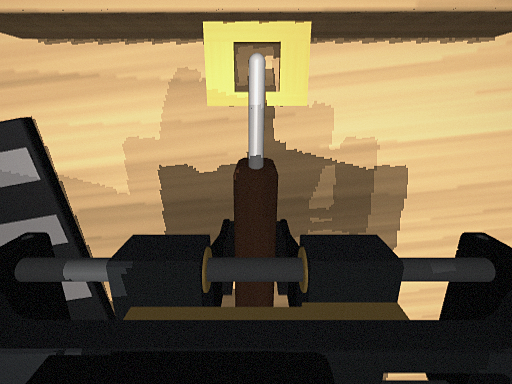

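Call:
apply_moves:
  motion: "-0.004 0 0 0 0 0 0.015;-0.01 0 0 0 0 0 0.015;-0.02 0 0 0 0 0 0.015;-0.032 0 0 0 0 0 0.015;-0.044 0 0 0 0 0 0.015;-0.056 0 0 0 0 0 0.015;-0.068 0 0 0 0 0 0.015;-0.075 0 0 0 0 0 0.015"

```text
time_s: 10.15
position: [0.4825, -0.077, 0.0349]
tcp_rot: [[0.994, -0.113, -0.003], [-0.113, -0.994, 0.004], [-0.004, -0.004, -1.0]]
force: [1.7, -0.4, -1.6]
opening: 0.274
```

Call:
apply_moves:
  motion: "-0.01 0 0 0 0 0 0.015;-0.02 0 0 0 0 0 0.015;-0.03 0 0 0 0 0 0.015;-0.04 0 0 0 0 0 0.015;-0.05 0 0 0 0 0 0.015;-0.056 0 0 0 0 0 0.015;-0.06 0 0 0 0 0 0.015;-0.06 0 0 0 0 0 0.015"

```text
time_s: 11.15
position: [0.4237, -0.0704, 0.035]
tcp_rot: [[0.994, -0.113, -0.003], [-0.113, -0.994, 0.004], [-0.003, -0.004, -1.0]]
force: [0.8, 0.3, -0.7]
opening: 0.271
```

Run:
```python
from h import *
st()
im=bot.capture('wrist');cv2.imwrite('pics/w7.png',im[:,:,::-1])
im=bot.capture('top');cv2.imwrite('pics/t7.png',cv2.resize(im[:,:,::-1],(800,600)))
```

```text
t11.15 p [ 0.4237 -0.0704  0.035 ] yaw -6.5 F [ 0.8  0.3 -0.7] open 0.0236 q [-25.  37. 118.   0.  25.  72.]
```

View pics/w7.png

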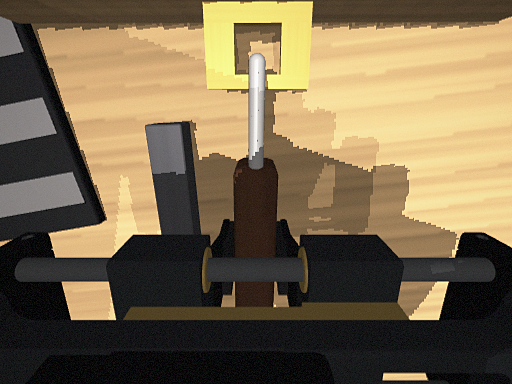

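View pics/t7.png

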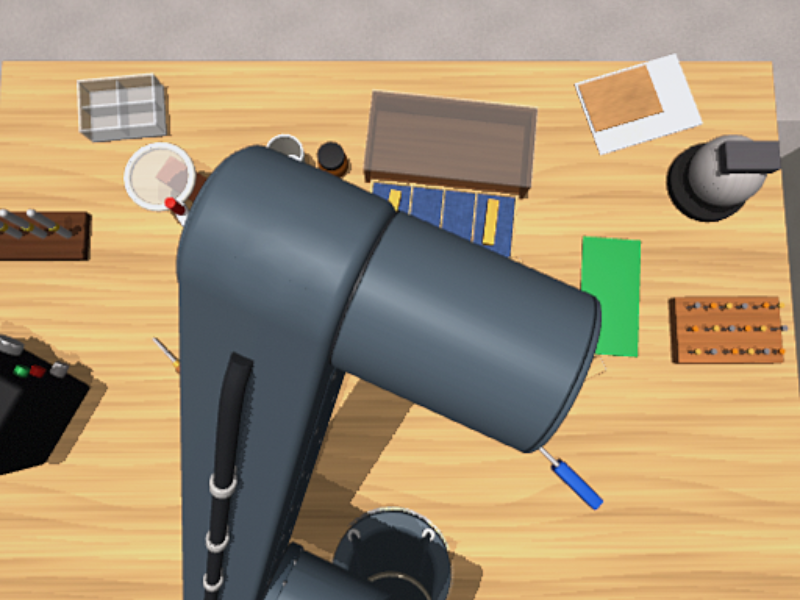

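Call:
apply_moves:
  motion: "-0.001 0 0 0 0 0 0.015;-0.002 0 0 0 0 0 0.015;-0.003 0 0 0 0 0 0.015;-0.004 0 0 0 0 0 0.015;-0.005 0 0 0 0 0 0.015;-0.006 0 0 0 0 0 0.015;-0.006 0 0 0 0 0 0.015;-0.006 0 0 0 0 0 0.015"

```text
time_s: 12.25
position: [0.4202, -0.0706, 0.0352]
tcp_rot: [[0.994, -0.113, 0.002], [-0.113, -0.994, 0.002], [0.002, -0.002, -1.0]]
force: [5.4, 0.0, -2.1]
opening: 0.27
```

Run:
```python
from h import *
st()
c=bot.get_calibration('wrist');im=bot.capture('wrist');cv2.imwrite('pics/w8.png',im[:,:,::-1])
print(px2w(c,[[258,48]],.046))
```

```text
t12.25 p [ 0.4202 -0.0706  0.0352] yaw -6.5 F [ 5.4  0.  -2.1] open 0.0235 q [-25.  37. 119.   0.  24.  71.]
[[ 0.5302102  -0.08634682  0.046     ]]
```

View pics/w8.png

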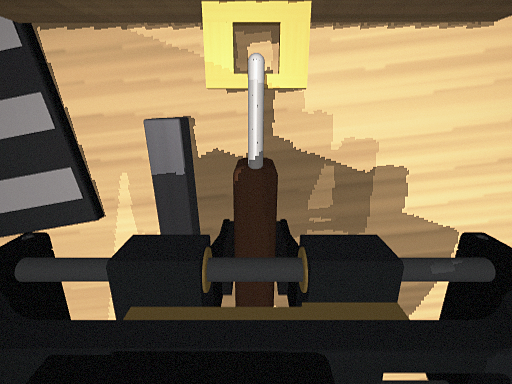

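Call:
apply_moves:
  motion: "0.006 0 0 0 0 0 0.015;0.01 0 0 0 0 0 0.015;0.012 0 -0.005 0 0 0 0.015;0.012 0 -0.02 0 0 0 0.015;0.012 0 -0.04 0 0 0 0.015;0.012 0 -0.06 0 0 0 0.015;0.012 0 -0.08 0 0 0 0.015;0.012 0 -0.08 0 0 0 0.015"

```text
time_s: 13.3
position: [0.431, -0.0718, 0.1162]
tcp_rot: [[0.994, -0.113, 0.001], [-0.113, -0.994, 0.002], [0.001, -0.003, -1.0]]
force: [0.0, -0.6, -1.2]
opening: 0.276
```

Run:
```python
from h import *
st()
c=bot.get_calibration('wrist');im=bot.capture('wrist');cv2.imwrite('pics/w9.png',im[:,:,::-1])
st();print(go(0.447,-.3914,.09,-9.7))
```

```text
t13.30 p [ 0.431  -0.0718  0.1162] yaw -6.5 F [ 0.  -0.6 -1.2] open 0.0240 q [-24.  27. 114.   0.  39.  72.]
t13.35 p [ 0.4305 -0.0716  0.1154] yaw -6.5 F [-0.  -0.2 -0.8] open 0.0237 q [-24.  27. 114.   0.  39.  72.]
[ 0.0526  0.316   0.0244 -0.18    0.06    3.2   ]
```

View pics/w9.png

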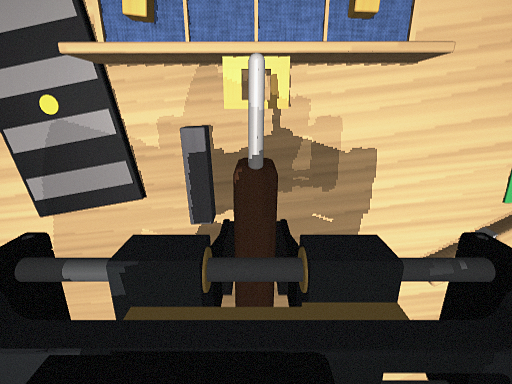

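Call:
apply_moves:
  motion: "0.008 0.05 0.005 0 0 0.5 0.015;0.053 0.316 0.024 0 0 3.2 0.015;0.053 0.316 0.024 0 0 3.2 0.015;0.053 0.316 0.024 0 0 3.2 0.015;0.053 0.316 0.024 0 0 3.2 0.015;0.053 0.316 0.024 0 0 3.2 0.015;0.053 0.316 0.024 0 0 3.2 0.015;0.053 0.316 0.024 0 0 3.2 0.015"

```text
time_s: 14.35
position: [0.4465, -0.3886, 0.089]
tcp_rot: [[0.986, -0.167, -0.004], [-0.167, -0.986, 0.007], [-0.005, -0.007, -1.0]]
force: [0.9, 0.3, -0.6]
opening: 0.274
```

Run:
```python
from h import *
st()
c=bot.get_calibration('wrist');im=bot.capture('wrist');cv2.imwrite('pics/w10.png',im[:,:,::-1])
st();print(go(0.451,-.3935,.007,-9.7))
```

```text
t14.35 p [ 0.4465 -0.3886  0.089 ] yaw -9.6 F [ 0.9  0.3 -0.6] open 0.0239 q [-52.  38.  93.   0.  50.  48.]
t14.40 p [ 0.4468 -0.3885  0.0893] yaw -9.6 F [ 0.3  0.3 -1.1] open 0.0237 q [-52.  38.  93.   0.  50.  48.]
[ 0.0054  0.0047  0.0822 -0.34    0.26    0.1   ]
```

View pics/w10.png

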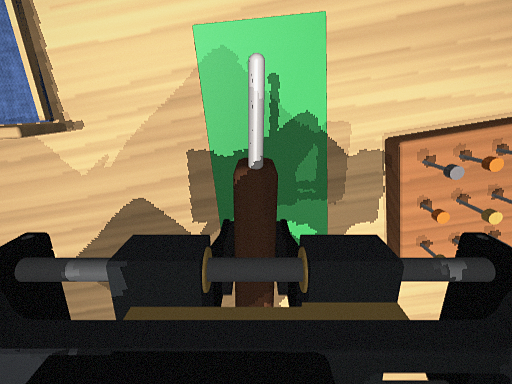

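Above the mat. Lower, correcting the slight tilt, to 1 mm short, then release and lift.

Call:
apply_moves:
  motion: "0.005 0.005 0.02 -0.3 0.3 0.1 0.015;0.005 0.005 0.04 -0.3 0.3 0.1 0.015;0.005 0.005 0.06 -0.3 0.3 0.1 0.015;0.005 0.005 0.07 -0.3 0.3 0.1 0.015;0.005 0.005 0.076 -0.3 0.3 0.1 0.015;0.005 0.005 0.081 -0.3 0.3 0.1 0.015;0.005 0.005 0.082 -0.3 0.3 0.1 0.015;0.005 0.005 0.082 -0.3 0.3 0.1 0.015"

```text
time_s: 15.4
position: [0.4515, -0.3972, 0.0082]
tcp_rot: [[0.985, -0.17, 0.003], [-0.17, -0.985, -0.003], [0.004, 0.002, -1.0]]
force: [0.6, -0.4, -1.5]
opening: 0.271
```

Run:
```python
from h import *
st()
```

```text
t15.40 p [ 0.4515 -0.3972  0.0082] yaw -9.8 F [ 0.6 -0.4 -1.5] open 0.0235 q [-52.  46.  94.   0.  40.  48.]
```

Call:
apply_moves:
  motion: "0 0 0.0012 0 0 0 0.015;0 0 0.0012 0 0 0 0.03;0 0 0.0012 0 0 0 0.06;0 0 0.0012 0 0 0 0.06;0 0 -0.01 0 0 0 0.06;0 0 -0.05 0 0 0 0.06;0 0 -0.10 0 0 0 0.06;0 0 -0.15 0 0 0 0.06"

```text
time_s: 16.4
position: [0.4508, -0.3965, 0.1599]
tcp_rot: [[0.985, -0.17, 0.003], [-0.17, -0.985, -0.003], [0.003, 0.002, -1.0]]
force: [-0.6, -0.1, -0.5]
opening: 0.687
```

Run:
```python
from h import *
st();im=bot.capture('wrist');cv2.imwrite('pics/w11.png',im[:,:,::-1])
im=bot.capture('top');bg=im[:,:,::-1];cv2.imwrite('pics/t11.png',cv2.resize(bg[80:200,220:430],None,fx=3.8,fy=3.8,interpolation=cv2.INTER_CUBIC))
```

```text
t16.40 p [ 0.4508 -0.3965  0.1599] yaw -9.8 F [-0.6 -0.1 -0.5] open 0.0598 q [-52.  33.  89.   0.  58.  48.]
```

View pics/w11.png

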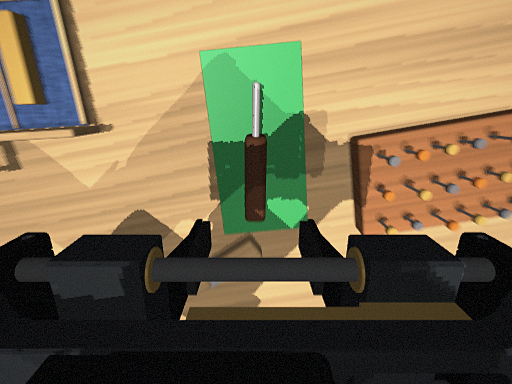

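View pics/t11.png

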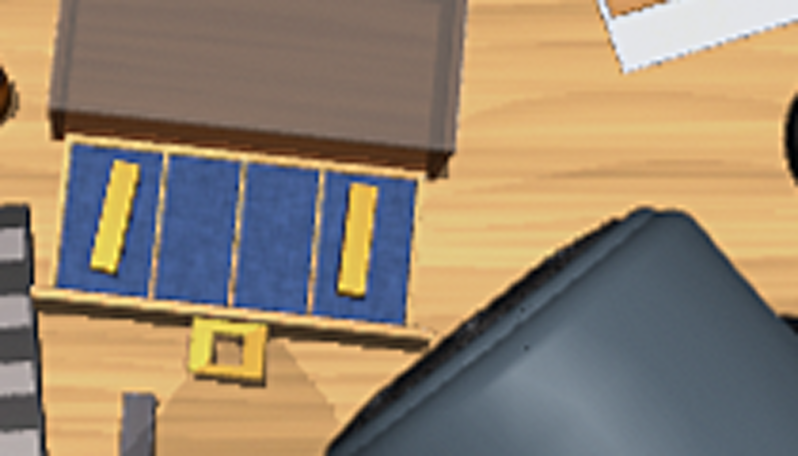

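Run:
```python
from h import *
c=bot.get_calibration('top')
W=lambda p,z:px2w(c,np.array(p)/3.8+[220,80]-.5+.5/3.8,z)
for b in ([(117,160),(139,165),(112,273),(91,268)],[(352,183),(377,185),(365,298),(339,294)]):
    q=W(b,.034);d=q[:2].mean(0)-q[2:].mean(0);print('bar',q.mean(0).round(4),np.degrees(np.arctan2(d[1],d[0])),np.linalg.norm(np.roll(q,-1,0)-q,axis=1).round(3))
st()
```

```text
bar [ 0.6335 -0.0011  0.034 ] -13.596235573193395 [0.017 0.085 0.016 0.085]
bar [ 0.6152 -0.1836  0.034 ] -7.489472481590025 [0.019 0.087 0.02  0.086]
t16.50 p [ 0.4538 -0.3999  0.1648] yaw -9.8 F [ 0.6 -0.1  0.3] open 0.0601 q [-52.  32.  89.   0.  58.  48.]
```

Run:
```python
from h import *
st();print(go(0.56,-.185,.16,-7.5))
```

```text
t16.50 p [ 0.4538 -0.3999  0.1648] yaw -9.8 F [ 0.6 -0.1  0.3] open 0.0601 q [-52.  32.  89.   0.  58.  48.]
[ 0.0681 -0.2299  0.0032  0.65   -0.76   -2.29  ]
```

Call:
apply_moves:
  motion: "0.068 -0.23 0.003 0 0 -2.3 0.036;0.068 -0.23 0.003 0 0 -2.3 0.036;0.068 -0.23 0.003 0 0 -2.3 0.036;0.068 -0.23 0.003 0 0 -2.3 0.036;0.068 -0.23 0.003 0 0 -2.3 0.036;0.068 -0.23 0.003 0 0 -2.3 0.036;0.068 -0.23 0.003 0 0 -2.3 0.036;0.068 -0.23 0.003 0 0 -2.3 0.036"

```text
time_s: 17.5
position: [0.5566, -0.1829, 0.1546]
tcp_rot: [[0.991, -0.133, 0.003], [-0.133, -0.991, -0.002], [0.003, 0.002, -1.0]]
force: [-0.6, 0.0, -0.1]
opening: 0.411
```

Run:
```python
from h import *
s=st();c=bot.get_calibration('wrist');im=bot.capture('wrist');cv2.imwrite('pics/w12.png',im[:,:,::-1]);s=st();print(np.array(s['tcp_rot']).round(4),c)
```

```text
t17.50 p [ 0.5566 -0.1829  0.1546] yaw -7.6 F [-0.6  0.  -0.1] open 0.0357 q [-29.  32.  92.  -0.  56.  69.]
t17.55 p [ 0.5567 -0.1827  0.1546] yaw -7.6 F [ 0.6 -0.2 -0.2] open 0.0364 q [-29.  32.  92.  -0.  56.  69.]
[[ 0.9912 -0.1325  0.0028]
 [-0.1325 -0.9912 -0.0025]
 [ 0.0031  0.0021 -1.    ]] {'fx': 264.45727498792553, 'fy': 264.45727498792553, 'cx': 254.5489189415659, 'cy': 189.21238940178645, 'rvec': array([-1.92662887,  2.20053586,  0.32986623]), 'tvec': array([-0.10964971,  0.53518692,  0.49639262])}
```

View pics/w12.png

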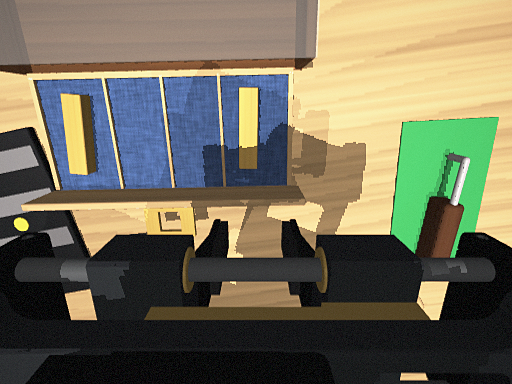

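Run:
```python
from h import *
c=bot.get_calibration('wrist');im=cv2.imread('pics/w12.png');
cv2.imwrite('pics/w12c.png',cv2.resize(im[60:260,0:300],None,fx=2.6,fy=2.6,interpolation=cv2.INTER_CUBIC))
q=px2w(c,[[240,87],[257.5,87],[257.5,168],[239.5,168]],.034);d=q[:2].mean(0)-q[2:].mean(0);print(q,q.mean(0),np.degrees(np.arctan2(d[1],d[0])))
print('spot',px2w(c,[21,225],.01))
```

```text
[[ 0.65905039 -0.18337136  0.034     ]
 [ 0.65674946 -0.20071114  0.034     ]
 [ 0.57474285 -0.1900923   0.034     ]
 [ 0.57733891 -0.1706138   0.034     ]] [ 0.6169704  -0.18619715  0.034     ] -8.126024594099423
spot [[0.53591298 0.1161431  0.01      ]]
```

View pics/w12c.png

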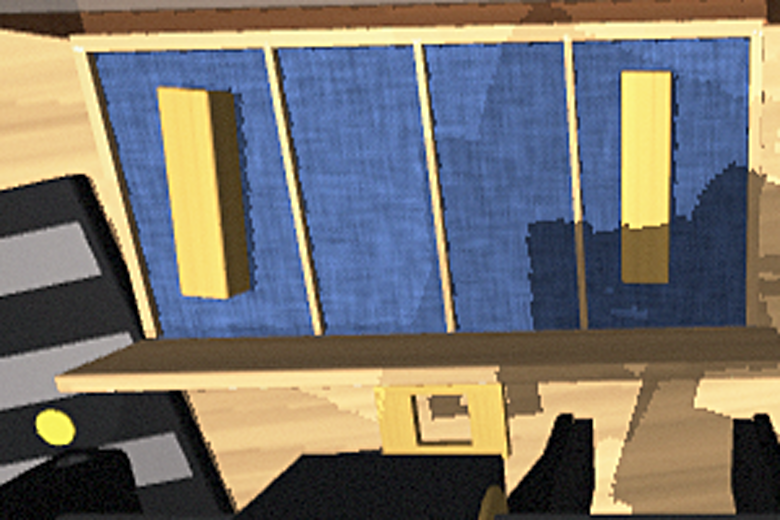

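Run:
```python
from h import *
st();print(go(0.6165,-.1855,.08,-8))
```

```text
t17.55 p [ 0.5567 -0.1827  0.1546] yaw -7.6 F [ 0.6 -0.2 -0.2] open 0.0364 q [-29.  32.  92.  -0.  56.  69.]
[ 0.0594 -0.0053  0.0748  0.12   -0.18    0.39  ]
```

Call:
apply_moves:
  motion: "0.06 -0.0053 0.02 0.1 -0.2 0.4 0.036;0.06 -0.0053 0.04 0.1 -0.2 0.4 0.036;0.06 -0.0053 0.06 0.1 -0.2 0.4 0.036;0.06 -0.0053 0.075 0.1 -0.2 0.4 0.036;0.06 -0.0053 0.075 0.1 -0.2 0.4 0.036;0.06 -0.0053 0.075 0.1 -0.2 0.4 0.036;0.06 -0.0053 0.075 0.1 -0.2 0.4 0.036;0.06 -0.0053 0.075 0.1 -0.2 0.4 0.036"

```text
time_s: 18.55
position: [0.6179, -0.1845, 0.0806]
tcp_rot: [[0.991, -0.137, 0.001], [-0.137, -0.991, -0.001], [0.001, 0.001, -1.0]]
force: [0.2, -0.2, 0.0]
opening: 0.416
```

Run:
```python
from h import *
s=st();c=bot.get_calibration('wrist');im=bot.capture('wrist');cv2.imwrite('pics/w13.png',im[:,:,::-1]);print(go(0.6165,-.1855,.021,-8))
```

```text
t18.55 p [ 0.6179 -0.1845  0.0806] yaw -7.9 F [ 0.2 -0.2  0. ] open 0.0362 q [-27.  42.  85.  -0.  53.  71.]
[-0.0012  0.0012  0.0595  0.04   -0.04    0.11  ]
```

View pics/w13.png

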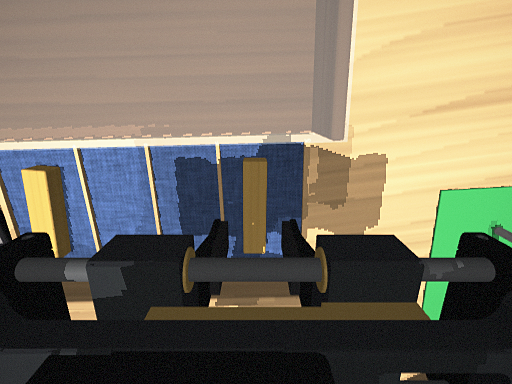

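Call:
apply_moves:
  motion: "-0.001 0.001 0.02 0 0 0 0.036;-0.001 0.001 0.038 0 0 0 0.036;-0.001 0.001 0.05 0 0 0 0.036;-0.001 0.001 0.0595 0 0 0 0.036;-0.001 0.001 0.0595 0 0 0 0.036;-0.001 0.001 0.0595 0 0 0 0.01;-0.001 0.001 0.0595 0 0 0 0.01;-0.001 0.001 0.0595 0 0 0 0.01"

```text
time_s: 19.6
position: [0.6167, -0.1852, 0.0209]
tcp_rot: [[0.99, -0.138, 0.001], [-0.138, -0.99, -0.0], [0.001, 0.0, -1.0]]
force: [0.5, 0.5, 1.6]
opening: 0.227
```

Run:
```python
from h import *
st()
```

```text
t19.60 p [ 0.6167 -0.1852  0.0209] yaw -7.9 F [0.5 0.5 1.6] open 0.0198 q [-27.  47.  87.  -0.  47.  71.]
```

Call:
apply_moves:
  motion: "0 0 0 0 0 0 0.01;0 0 -0.01 0 0 0 0.01;0 0 -0.025 0 0 0 0.01;0 0 -0.045 0 0 0 0.01;0 0 -0.07 0 0 0 0.01;0 0 -0.095 0 0 0 0.01;0 0 -0.12 0 0 0 0.01;0 0 -0.12 0 0 0 0.01"

```text
time_s: 20.6
position: [0.6183, -0.186, 0.1439]
tcp_rot: [[0.991, -0.137, 0.006], [-0.137, -0.991, -0.003], [0.006, 0.003, -1.0]]
force: [0.6, 0.2, -1.8]
opening: 0.229
```

Run:
```python
from h import *
st();im=bot.capture('wrist');cv2.imwrite('pics/w14.png',im[:,:,::-1])
st();print(go(0.5,.085,.141,94.2))
```

```text
t20.60 p [ 0.6183 -0.186   0.1439] yaw -7.9 F [ 0.6  0.2 -1.8] open 0.0200 q [-27.  37.  83.  -0.  59.  71.]
t20.65 p [ 0.6171 -0.1855  0.142 ] yaw -7.9 F [-0.5 -0.9 -2.6] open 0.0200 q [-27.  37.  83.  -0.  59.  71.]
[-1.531e-01 -2.518e-01  3.000e-04  2.000e-01 -4.000e-02 -1.021e+02]
```

View pics/w14.png

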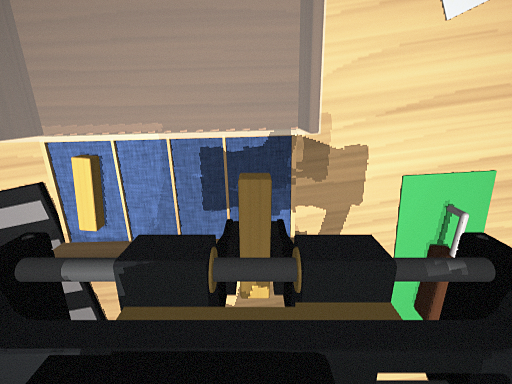

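Call:
apply_moves:
  motion: "-0.02 -0.03 0 0 0 -10 0.01;-0.04 -0.07 0 0 0 -20 0.01;-0.07 -0.12 0 0 0 -30 0.01;-0.10 -0.165 0 0 0 -40 0.01;-0.125 -0.205 0 0 0 -50 0.01;-0.145 -0.24 0 0 0 -60 0.01;-0.153 -0.252 0 0 0 -70 0.01;-0.153 -0.252 0 0 0 -80 0.01"

```text
time_s: 21.65
position: [0.4974, 0.087, 0.1394]
tcp_rot: [[0.299, 0.954, -0.004], [0.954, -0.299, 0.0], [-0.001, -0.003, -1.0]]
force: [0.4, -0.7, -2.5]
opening: 0.225
```

Run:
```python
from h import *
st();print(go(0.5105,.085,.13,94.2))
```

```text
t21.65 p [0.4974 0.087  0.1394] yaw 72.6 F [ 0.4 -0.7 -2.5] open 0.0196 q [ -3.  28. 104.  -0.  48.  15.]
[ 2.100e-03  1.310e-02  9.300e-03 -2.100e-01  2.000e-02 -2.163e+01]
```

Call:
apply_moves:
  motion: "0.002 0.013 0.009 0 0 -8 0.01;0.002 0.013 0.009 0 0 -16 0.01;0.002 0.013 0.009 0 0 -21.6 0.01;0.002 0.013 0.009 0 0 -21.6 0.01;0.002 0.013 0.009 0 0 -21.6 0.01;0.002 0.013 0.009 0 0 -21.6 0.01;0.002 0.013 0.009 0 0 -21.6 0.01;0.002 0.013 0.009 0 0 -21.6 0.01"

```text
time_s: 22.65
position: [0.5125, 0.0834, 0.1313]
tcp_rot: [[-0.064, 0.998, -0.0], [0.998, 0.064, -0.0], [-0.0, -0.0, -1.0]]
force: [0.5, -0.1, -2.2]
opening: 0.227
```

Run:
```python
from h import *
st();c=bot.get_calibration('wrist');im=bot.capture('wrist');cv2.imwrite('pics/w15.png',im[:,:,::-1]);st()
```

```text
t22.65 p [0.5125 0.0834 0.1313] yaw 93.7 F [ 0.5 -0.1 -2.2] open 0.0198 q [ -3.  30. 102.  -0.  48.  -7.]
t22.70 p [0.5125 0.0834 0.1313] yaw 93.7 F [-0.6  0.3 -2.6] open 0.0196 q [ -3.  30. 102.  -0.  48.  -7.]
```

View pics/w15.png

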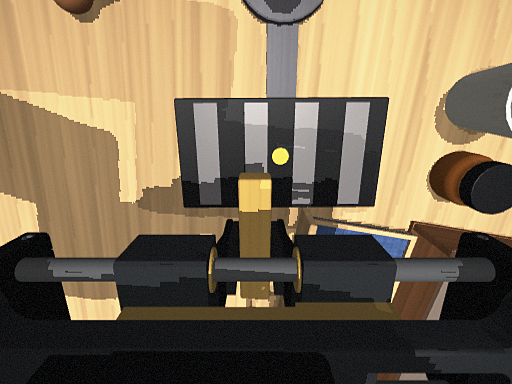

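Run:
```python
from h import *
c=bot.get_calibration('wrist')
print('spot',px2w(c,[280,156],.01))
q=px2w(c,[[175,98.5],[390.5,97.5],[379,208],[184,206.5]],.010);print(q,q.mean(0))
for i,j in ((0,1),(3,2)):
    d=q[j]-q[i];print(np.degrees(np.arctan2(d[1],d[0])),np.linalg.norm(d))
im=cv2.imread('pics/w15.png');cv2.imwrite('pics/w15c.png',cv2.resize(im[85:300,165:400],None,fx=2.7,fy=2.7,interpolation=cv2.INTER_CUBIC))
```

```text
spot [[0.53787581 0.11512041 0.01      ]]
[[0.42618864 0.16667452 0.01      ]
 [0.64384916 0.18185147 0.01      ]
 [0.65677323 0.0626762  0.01      ]
 [0.43365368 0.04988607 0.01      ]] [0.54011618 0.11527207 0.01      ]
3.988640748422019 0.21818901045860717
3.2808393928533346 0.22348584191312676
```

View pics/w15c.png

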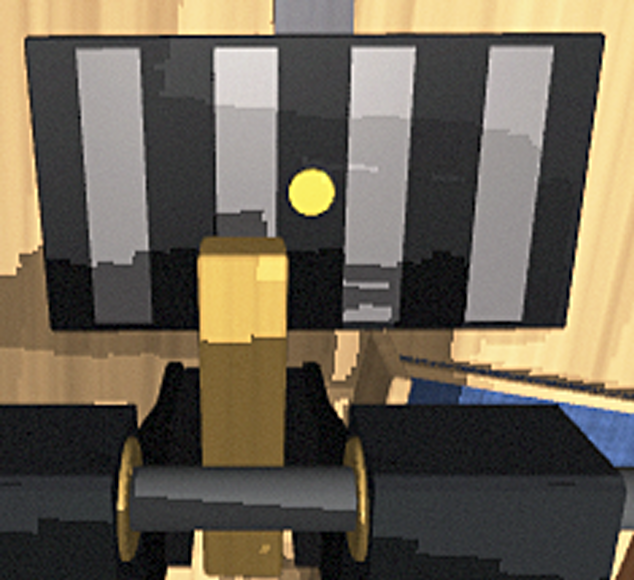

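Run:
```python
from h import *
st();print(go(0.5118,.1142,.05,94))
```

```text
t22.70 p [0.5125 0.0834 0.1313] yaw 93.7 F [-0.6  0.3 -2.6] open 0.0196 q [ -3.  30. 102.  -0.  48.  -7.]
[ 0.0308  0.0013  0.0813 -0.02    0.01   -0.31  ]
```

Call:
apply_moves:
  motion: "0.031 0.0013 0.02 0 0 -0.3 0.01;0.031 0.0013 0.04 0 0 -0.3 0.01;0.031 0.0013 0.06 0 0 -0.3 0.01;0.031 0.0013 0.075 0 0 -0.3 0.01;0.031 0.0013 0.085 0 0 -0.3 0.01;0.031 0.0013 0.09 0 0 -0.3 0.01;0.031 0.0013 0.09 0 0 -0.3 0.01;0.031 0.0013 0.09 0 0 -0.3 0.01"

```text
time_s: 23.7
position: [0.5122, 0.1144, 0.0417]
tcp_rot: [[-0.07, 0.998, 0.001], [0.998, 0.07, -0.0], [-0.0, 0.001, -1.0]]
force: [0.2, -0.2, -1.5]
opening: 0.229
```

Run:
```python
from h import *
st();c=bot.get_calibration('wrist');im=bot.capture('wrist');cv2.imwrite('pics/w16.png',im[:,:,::-1]);st();print(go(0.5118,.1142,.0155,94))
```

```text
t23.70 p [0.5122 0.1144 0.0417] yaw 94.0 F [ 0.2 -0.2 -1.5] open 0.0199 q [  0.  39. 104.  -0.  36.  -4.]
t23.75 p [0.5122 0.1144 0.0418] yaw 94.0 F [ 0.1  0.6 -2. ] open 0.0197 q [  0.  39. 104.  -0.  36.  -4.]
[-0.0001 -0.0004  0.0263  0.04    0.02   -0.    ]
```

View pics/w16.png

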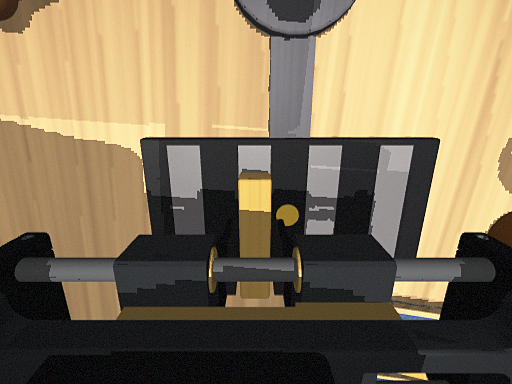

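Call:
apply_moves:
  motion: "0 0 0.01 0 0 0 0.01;0 0 0.018 0 0 0 0.01;0 0 0.023 0 0 0 0.01;0 0 0.025 0 0 0 0.01;0 0 0.0265 0 0 0 0.01;0 0 0.0265 0 0 0 0.01;0 0 0.0265 0 0 0 0.01;0 0 0.0265 0 0 0 0.01"

```text
time_s: 24.75
position: [0.5119, 0.1144, 0.0149]
tcp_rot: [[-0.07, 0.998, 0.0], [0.998, 0.07, -0.0], [-0.0, 0.0, -1.0]]
force: [0.3, -0.3, -1.1]
opening: 0.227
```

Run:
```python
from h import *
st()
```

```text
t24.75 p [0.5119 0.1144 0.0149] yaw 94.0 F [ 0.3 -0.3 -1.1] open 0.0197 q [  0.  42. 105.  -0.  33.  -4.]
```

Call:
apply_moves:
  motion: "0 0 0.0005 0 0 0 0.01;0 0 0.0005 0 0 0 0.024;0 0 0.0005 0 0 0 0.036;0 0 0.0005 0 0 0 0.036;0 0 -0.01 0 0 0 0.036;0 0 -0.04 0 0 0 0.036;0 0 -0.08 0 0 0 0.036;0 0 -0.125 0 0 0 0.036"

```text
time_s: 25.75
position: [0.5113, 0.1144, 0.1411]
tcp_rot: [[-0.07, 0.998, -0.001], [0.998, 0.07, -0.0], [-0.0, -0.001, -1.0]]
force: [1.4, 0.2, 0.4]
opening: 0.414
```

Run:
```python
from h import *
st();c=bot.get_calibration('wrist');im=bot.capture('wrist');cv2.imwrite('pics/w17.png',im[:,:,::-1]);st();print(go(0.585,.02,.16,0)) 
im=bot.capture('top');cv2.imwrite('pics/t17.png',cv2.resize(im[:,:,::-1],(800,600)))
```

```text
t25.75 p [0.5113 0.1144 0.1411] yaw 94.0 F [1.4 0.2 0.4] open 0.0360 q [  0.  29. 101.  -0.  50.  -4.]
t25.80 p [0.515  0.1147 0.1468] yaw 94.0 F [ 1.2 -0.2  3.3] open 0.0362 q [  0.  29. 101.  -0.  50.  -4.]
[-9.940e-02  6.340e-02 -1.250e-02  4.600e-01 -4.300e-01  9.402e+01]
```

View pics/w17.png

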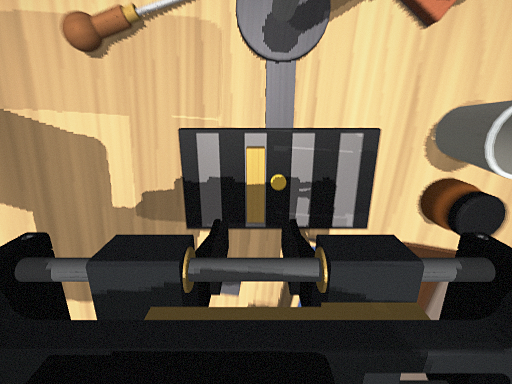

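View pics/t17.png

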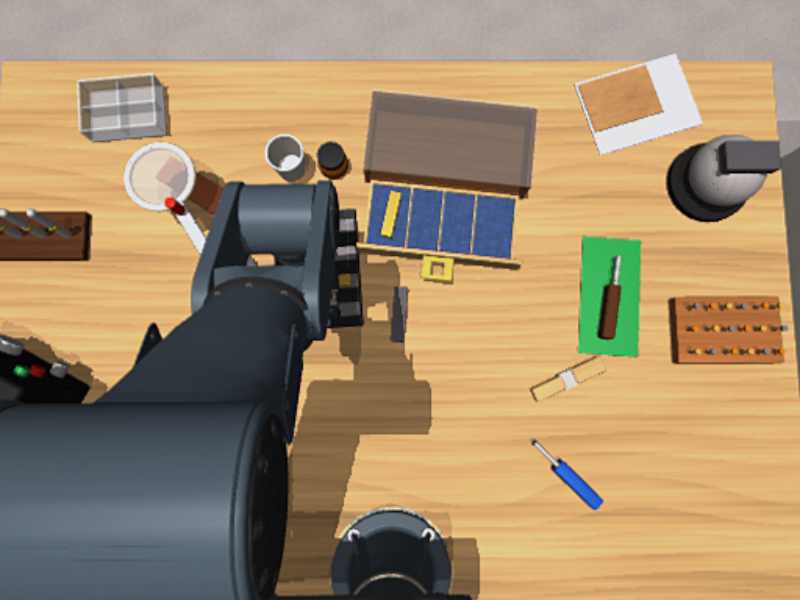

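Call:
apply_moves:
  motion: "-0.02 0.01 -0.01 0 0 10 0.036;-0.04 0.025 -0.013 0 0 20 0.036;-0.07 0.04 -0.013 0 0 30 0.036;-0.1 0.055 -0.013 0 0 40 0.036;-0.11 0.06 -0.013 0 0 50 0.036;-0.11 0.06 -0.013 0 0 60 0.036;-0.11 0.06 -0.013 0 0 70 0.036;-0.11 0.06 -0.013 0 0 80 0.036"

```text
time_s: 26.85
position: [0.5786, 0.0089, 0.1523]
tcp_rot: [[0.972, 0.236, -0.002], [0.236, -0.972, 0.0], [-0.002, -0.0, -1.0]]
force: [-0.3, 0.1, -0.2]
opening: 0.415
```

Run:
```python
from h import *
st();print(go(0.57,.0,.155,-12.5))
```

```text
t26.85 p [0.5786 0.0089 0.1523] yaw 13.7 F [-0.3  0.1 -0.2] open 0.0361 q [-10.  32.  93.  -0.  56.  66.]
[-1.050e-02  6.600e-03 -2.700e-03 -0.000e+00  1.000e-01  2.615e+01]
```

Call:
apply_moves:
  motion: "-0.01 0.0066 -0.003 0 0 10 0.036;-0.01 0.0066 -0.003 0 0 20 0.036;-0.01 0.0066 -0.003 0 0 26 0.036;-0.01 0.0066 -0.003 0 0 26 0.036;-0.01 0.0066 -0.003 0 0 26 0.036;-0.01 0.0066 -0.003 0 0 26 0.036;-0.01 0.0066 -0.003 0 0 26 0.036;-0.01 0.0066 -0.003 0 0 26 0.036"

```text
time_s: 27.85
position: [0.5712, 0.0001, 0.1557]
tcp_rot: [[0.978, -0.208, -0.0], [-0.208, -0.978, -0.0], [-0.0, 0.0, -1.0]]
force: [0.4, 0.8, 0.1]
opening: 0.412
```

Run:
```python
from h import *
st();c=bot.get_calibration('wrist');im=bot.capture('wrist')[:,:,::-1];cv2.imwrite('pics/w18.png',im);cv2.imwrite('pics/w18c.png',cv2.resize(im[60:260,150:400],None,fx=3,fy=3,interpolation=cv2.INTER_CUBIC));st()
```

```text
t27.85 p [5.712e-01 1.000e-04 1.557e-01] yaw -12.0 F [0.4 0.8 0.1] open 0.0358 q [-11.  31.  94.  -0.  55.  91.]
t27.90 p [5.712e-01 1.000e-04 1.558e-01] yaw -12.0 F [-0.6 -0.3 -0.9] open 0.0360 q [-11.  31.  94.  -0.  55.  91.]
```

View pics/w18c.png

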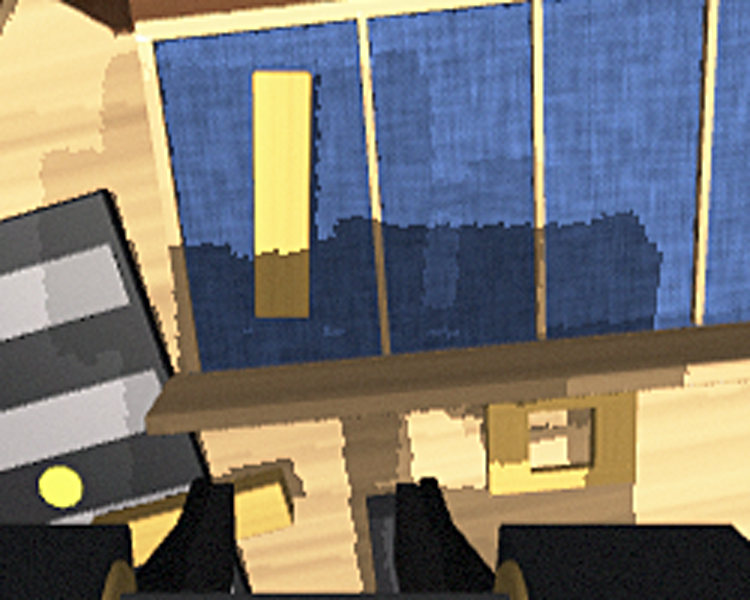

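Run:
```python
from h import *
c=bot.get_calibration('wrist')
W=lambda p,z:px2w(c,np.array(p)/3+[150,60]-.5+.5/3,z)
q=W([(254,72),(312,73),(309,317),(256,317)],.034);d=q[:2].mean(0)-q[2:].mean(0);print(q.mean(0),np.degrees(np.arctan2(d[1],d[0])),np.linalg.norm(np.roll(q,-1,0)-q,axis=1).round(3))
im=bot.capture('top')[:,:,::-1];cv2.imwrite('pics/t18.png',cv2.resize(im[90:230,170:340],None,fx=4,fy=4,interpolation=cv2.INTER_CUBIC))
im=bot.capture('scene')[:,:,::-1];cv2.imwrite('pics/s18.png',cv2.resize(im[150:330,200:400],None,fx=3.3,fy=3.3,interpolation=cv2.INTER_CUBIC))
```

```text
[ 0.63461091 -0.00346176  0.034     ] -12.749026585595528 [0.019 0.083 0.019 0.083]
```

View pics/t18.png

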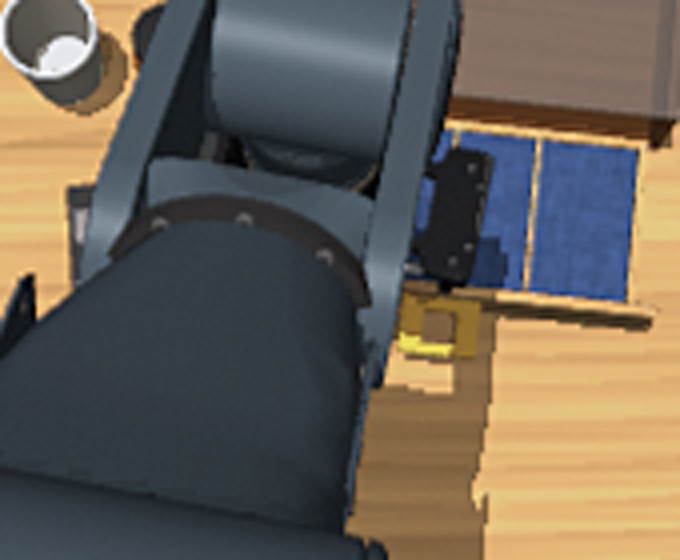

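View pics/s18.png

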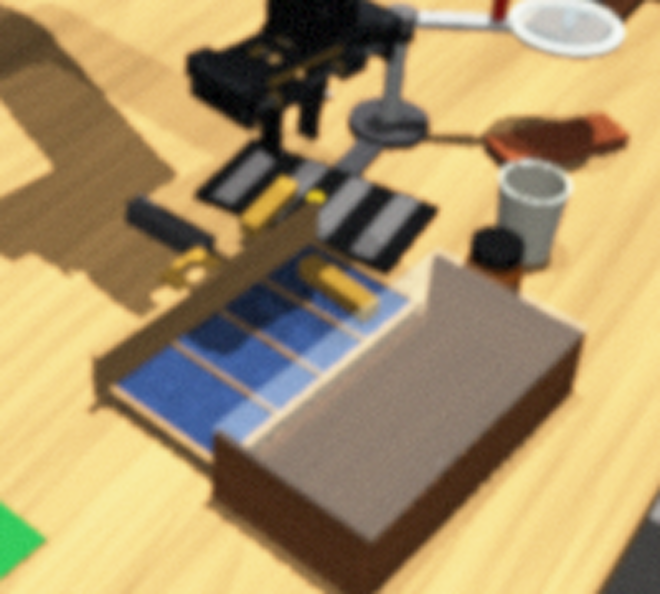

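Run:
```python
from h import *
st();print(go(.6345,-.0033,.08,-12.7))
```

```text
t28.00 p [5.712e-01 1.000e-04 1.558e-01] yaw -12.0 F [-0.1 -0.4  0. ] open 0.0361 q [-11.  31.  94.  -0.  55.  91.]
[ 0.0627 -0.0099  0.0758  0.02    0.02    0.71  ]
```

Call:
apply_moves:
  motion: "0.063 -0.01 0.02 0 0 0.7 0.036;0.063 -0.01 0.04 0 0 0.7 0.036;0.063 -0.01 0.06 0 0 0.7 0.036;0.063 -0.01 0.075 0 0 0.7 0.036;0.063 -0.01 0.075 0 0 0.7 0.036;0.063 -0.01 0.085 0 0 0.7 0.036;0.063 -0.01 0.095 0 0 0.7 0.036;0.063 -0.01 0.095 0 0 0.7 0.036"

```text
time_s: 29.0
position: [0.6341, -0.0032, 0.06]
tcp_rot: [[0.976, -0.22, -0.002], [-0.22, -0.976, 0.0], [-0.002, 0.0, -1.0]]
force: [0.3, 0.0, -0.9]
opening: 0.41
```

Run:
```python
from h import *
st();c=bot.get_calibration('wrist');im=bot.capture('wrist')[:,:,::-1];cv2.imwrite('pics/w19.png',im);print(go(.6345,-.0033,.021,-12.7))
```

```text
t29.00 p [ 0.6341 -0.0032  0.06  ] yaw -12.7 F [ 0.3  0.  -0.9] open 0.0356 q [-10.  43.  87.  -0.  50.  92.]
[0.     0.0001 0.0394 0.02   0.06   0.    ]
```

View pics/w19.png

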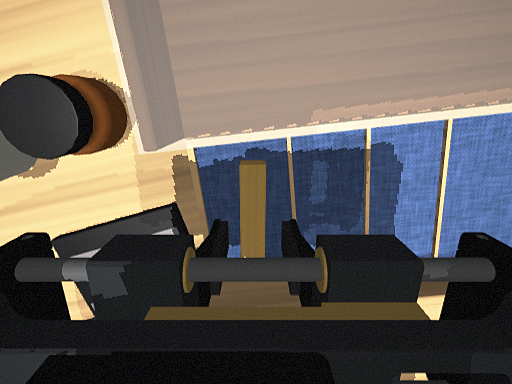

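Call:
apply_moves:
  motion: "0 0 0.015 0 0 0 0.036;0 0 0.028 0 0 0 0.036;0 0 0.0365 0 0 0 0.036;0 0 0.0395 0 0 0 0.036;0 0 0.0395 0 0 0 0.036;0 0 0.0395 0 0 0 0.01;0 0 0.0395 0 0 0 0.01;0 0 0.0395 0 0 0 0.01"

```text
time_s: 30.05
position: [0.6352, -0.0031, 0.0217]
tcp_rot: [[0.976, -0.22, 0.001], [-0.22, -0.976, -0.0], [0.001, -0.0, -1.0]]
force: [1.0, 1.0, 0.8]
opening: 0.23
```

Call:
apply_moves:
  motion: "0 0 0 0 0 0 0.01;0 0 -0.01 0 0 0 0.01;0 0 -0.025 0 0 0 0.01;0 0 -0.045 0 0 0 0.01;0 0 -0.07 0 0 0 0.01;0 0 -0.095 0 0 0 0.01;0 0 -0.12 0 0 0 0.01;0 0 -0.12 0 0 0 0.01"

```text
time_s: 31.05
position: [0.6369, -0.0036, 0.1448]
tcp_rot: [[0.976, -0.22, 0.006], [-0.22, -0.976, -0.002], [0.007, 0.0, -1.0]]
force: [-0.3, -0.3, -3.0]
opening: 0.223
```

Run:
```python
from h import *
st();im=bot.capture('wrist')[:,:,::-1];cv2.imwrite('pics/w20.png',im);st();print(go(.55,.06,.15,94))
```

```text
t31.05 p [ 0.6369 -0.0036  0.1448] yaw -12.7 F [-0.3 -0.3 -3. ] open 0.0194 q [-10.  36.  85.  -0.  59.  92.]
t31.10 p [ 0.6356 -0.0034  0.143 ] yaw -12.7 F [-0.7  0.1 -2.4] open 0.0196 q [-10.  36.  85.  -0.  59.  92.]
[-9.740e-02 -4.300e-02 -7.300e-03  1.700e-01 -1.100e-01 -1.067e+02]
```

View pics/w20.png

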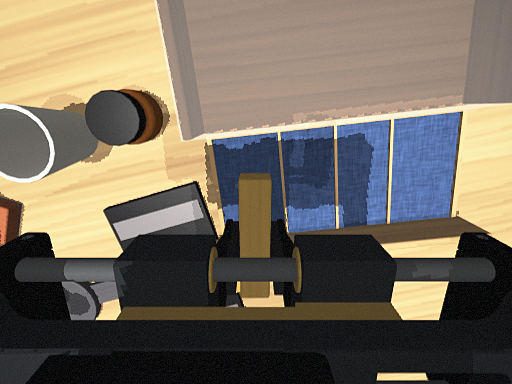

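Call:
apply_moves:
  motion: "-0.015 -0.005 -0.007 0 0 -10 0.01;-0.03 -0.01 -0.007 0 0 -20 0.01;-0.045 -0.02 -0.007 0 0 -30 0.01;-0.06 -0.03 -0.007 0 0 -40 0.01;-0.08 -0.04 -0.007 0 0 -50 0.01;-0.097 -0.043 -0.007 0 0 -60 0.01;-0.097 -0.043 -0.007 0 0 -70 0.01;-0.097 -0.043 -0.007 0 0 -80 0.01"

```text
time_s: 32.1
position: [0.5485, 0.0603, 0.1472]
tcp_rot: [[0.38, 0.925, -0.003], [0.925, -0.38, -0.0], [-0.001, -0.003, -1.0]]
force: [-0.4, -0.2, -2.5]
opening: 0.227
```

Run:
```python
from h import *
st();print(go(.5655,.075,.15,94))
```

```text
t32.10 p [0.5485 0.0603 0.1472] yaw 67.6 F [-0.4 -0.2 -2.5] open 0.0198 q [-5. 31. 97. -0. 53. 17.]
[ 2.010e-02  1.010e-02 -2.800e-03 -1.700e-01  3.000e-02 -2.635e+01]
```

Call:
apply_moves:
  motion: "0.02 0.01 -0.003 0 0 -10 0.01;0.02 0.01 -0.003 0 0 -20 0.01;0.02 0.01 -0.003 0 0 -26.3 0.01;0.02 0.01 -0.003 0 0 -26.3 0.01;0.02 0.01 -0.003 0 0 -26.3 0.01;0.02 0.01 -0.003 0 0 -26.3 0.01;0.02 0.01 -0.003 0 0 -26.3 0.01;0.02 0.01 -0.003 0 0 -26.3 0.01"

```text
time_s: 33.1
position: [0.5667, 0.0746, 0.1513]
tcp_rot: [[-0.063, 0.998, -0.0], [0.998, 0.063, -0.0], [-0.0, -0.0, -1.0]]
force: [-0.2, 0.1, -3.2]
opening: 0.224
```

Run:
```python
from h import *
st();c=bot.get_calibration('wrist');im=bot.capture('wrist')[:,:,::-1];cv2.imwrite('pics/w21.png',im);st();print(go(.5640,.1178,.06,94))
```

```text
t33.10 p [0.5667 0.0746 0.1513] yaw 93.6 F [-0.2  0.1 -3.2] open 0.0195 q [-4. 31. 94. -0. 55. -7.]
t33.15 p [0.5667 0.0746 0.1513] yaw 93.6 F [ 0.4  0.5 -3. ] open 0.0195 q [-4. 31. 94. -0. 55. -7.]
[ 0.0433  0.      0.0913 -0.01    0.01   -0.41  ]
```

View pics/w21.png

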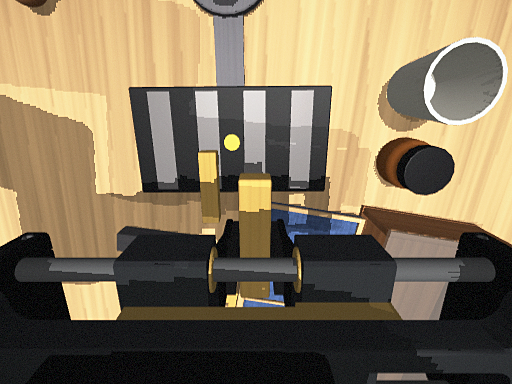

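Run:
```python
from h import *
c=bot.get_calibration('wrist');print(px2w(c,[232,142],.01))
q=px2w(c,[[199,152],[217,151],[219,218],[201,220]],.028);d=q[:2].mean(0)-q[2:].mean(0);print(q.mean(0),np.degrees(np.arctan2(d[1],d[0])),np.linalg.norm(np.roll(q,-1,0)-q,axis=1).round(3))
q=px2w(c,[[129,87],[331.5,86.5],[323,191],[144,192]],.010);print(q,q.mean(0))
```

```text
[[0.53831592 0.11533654 0.01      ]]
[0.51578756 0.06625905 0.028     ] 92.32280875471547 [0.02  0.079 0.021 0.08 ]
[[0.42589184 0.16680277 0.01      ]
 [0.64241579 0.18105084 0.01      ]
 [0.64980447 0.06382052 0.01      ]
 [0.43476078 0.04884676 0.01      ]] [0.53821822 0.11513022 0.01      ]
```

Call:
apply_moves:
  motion: "0.043 0 0.02 0 0 -0.4 0.01;0.043 0 0.04 0 0 -0.4 0.01;0.043 0 0.06 0 0 -0.4 0.01;0.043 0 0.08 0 0 -0.4 0.01;0.043 0 0.095 0 0 -0.4 0.01;0.043 0 0.11 0 0 -0.4 0.01;0.043 0 0.11 0 0 -0.4 0.01;0.043 0 0.11 0 0 -0.4 0.01"

```text
time_s: 34.15
position: [0.5643, 0.1175, 0.0416]
tcp_rot: [[-0.07, 0.998, 0.0], [0.998, 0.07, -0.0], [-0.0, 0.0, -1.0]]
force: [0.5, -0.5, -2.9]
opening: 0.228
```

Run:
```python
from h import *
st();c=bot.get_calibration('wrist');im=bot.capture('wrist')[:,:,::-1];cv2.imwrite('pics/w22.png',im);st();print(go(.5640,.1178,.015,94))
```

```text
t34.15 p [0.5643 0.1175 0.0416] yaw 94.0 F [ 0.5 -0.5 -2.9] open 0.0198 q [ 1. 41. 97. -0. 42. -3.]
t34.20 p [0.5645 0.1175 0.0418] yaw 94.0 F [ 0.5 -0.5 -1.6] open 0.0195 q [ 1. 41. 97. -0. 42. -3.]
[ 0.0004 -0.0005  0.0268  0.06    0.02   -0.    ]
```

View pics/w22.png

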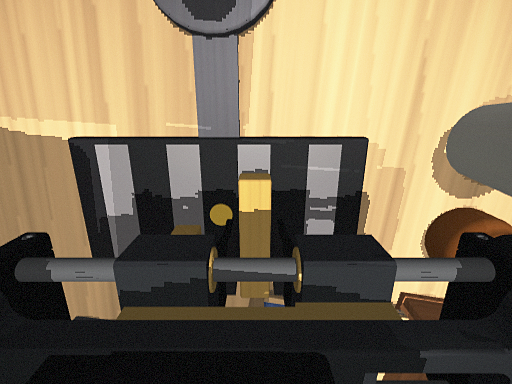

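Call:
apply_moves:
  motion: "0 -0.0005 0.01 0 0 0 0.01;0 -0.0005 0.018 0 0 0 0.01;0 -0.0005 0.023 0 0 0 0.01;0 -0.0005 0.0255 0 0 0 0.01;0 -0.0005 0.0263 0 0 0 0.01;0 -0.0005 0.0263 0 0 0 0.01;0 -0.0005 0.0263 0 0 0 0.01;0 -0.0005 0.0263 0 0 0 0.01"

```text
time_s: 35.2
position: [0.563, 0.1174, 0.0157]
tcp_rot: [[-0.07, 0.998, -0.001], [0.998, 0.07, -0.0], [-0.0, -0.001, -1.0]]
force: [-4.5, -1.2, 5.4]
opening: 0.224
```

Run:
```python
from h import *
st()
```

```text
t35.20 p [0.563  0.1174 0.0157] yaw 94.0 F [-4.5 -1.2  5.4] open 0.0195 q [ 1. 44. 97. -0. 39. -3.]
```

Contact felt (5 N). Release and lift.

Call:
apply_moves:
  motion: "0 0 -0.0005 0 0 0 0.01;0 0 -0.0005 0 0 0 0.024;0 0 -0.0005 0 0 0 0.036;0 0 -0.0005 0 0 0 0.036;0 0 -0.01 0 0 0 0.036;0 0 -0.04 0 0 0 0.036;0 0 -0.08 0 0 0 0.036;0 0 -0.12 0 0 0 0.036"

```text
time_s: 36.2
position: [0.5634, 0.1175, 0.1366]
tcp_rot: [[-0.07, 0.998, -0.0], [0.998, 0.07, -0.0], [-0.0, -0.0, -1.0]]
force: [-0.3, 0.1, 0.2]
opening: 0.412
```

Run:
```python
from h import *
st();print(go(.514,-.005,.15,93))
```

```text
t36.20 p [0.5634 0.1175 0.1366] yaw 94.0 F [-0.3  0.1  0.2] open 0.0359 q [ 1. 33. 94. -0. 53. -3.]
[-0.1187 -0.0578 -0.0134 -0.      0.01    1.    ]
```

Call:
apply_moves:
  motion: "-0.119 -0.058 -0.013 0 0 1 0.036;-0.119 -0.058 -0.013 0 0 1 0.036;-0.119 -0.058 -0.013 0 0 1 0.036;-0.119 -0.058 -0.013 0 0 1 0.036;-0.119 -0.058 -0.013 0 0 1 0.036;-0.119 -0.058 -0.013 0 0 1 0.036;-0.119 -0.058 -0.013 0 0 1 0.036;-0.119 -0.058 -0.013 0 0 1 0.036"

```text
time_s: 37.2
position: [0.514, -0.0047, 0.1478]
tcp_rot: [[-0.053, 0.999, -0.001], [0.999, 0.053, -0.0], [-0.0, -0.001, -1.0]]
force: [0.1, 0.0, -0.4]
opening: 0.413
```

Run:
```python
from h import *
st();c=bot.get_calibration('wrist');im=bot.capture('wrist')[:,:,::-1];cv2.imwrite('pics/w23.png',im);cv2.imwrite('pics/w23c.png',cv2.resize(im[40:240,150:400],None,fx=3,fy=3,interpolation=cv2.INTER_CUBIC));st()
```

```text
t37.20 p [ 0.514  -0.0047  0.1478] yaw 93.1 F [ 0.1  0.  -0.4] open 0.0360 q [-13.  28. 102.  -0.  50. -16.]
t37.25 p [ 0.5139 -0.0049  0.1479] yaw 93.0 F [ 0.4  0.5 -0.3] open 0.0364 q [-13.  28. 102.  -0.  50. -16.]
```

View pics/w23c.png

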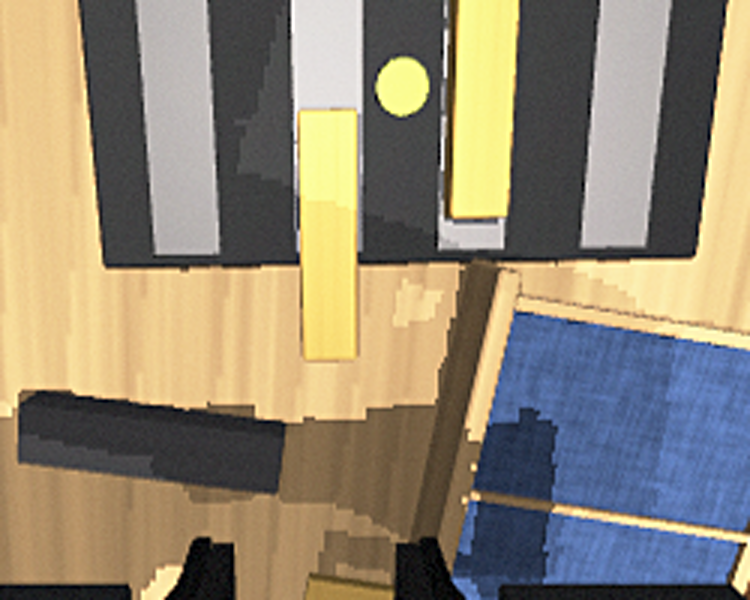

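Run:
```python
from h import *
c=bot.get_calibration('wrist')
W=lambda p,z:px2w(c,np.array(p)/3+[150,40]-.5+.5/3,z)
q=W([(299,110),(357,110),(357,359),(303,359)],.028);d=q[:2].mean(0)-q[2:].mean(0);print(q.mean(0),np.degrees(np.arctan2(d[1],d[0])),np.linalg.norm(np.roll(q,-1,0)-q,axis=1).round(3))
print('spot',W([402,86],.01))
st();print(go(q.mean(0)[0],q.mean(0)[1],.06,93.5))
```

```text
[0.51514634 0.06325768 0.028     ] 93.87000249379321 [0.019 0.083 0.019 0.083]
spot [[0.53765984 0.11541224 0.01      ]]
t37.25 p [ 0.5139 -0.0049  0.1479] yaw 93.0 F [ 0.4  0.5 -0.3] open 0.0364 q [-13.  28. 102.  -0.  50. -16.]
[ 0.068   0.0049  0.0879 -0.03    0.01   -0.46  ]
```

Call:
apply_moves:
  motion: "0.068 0.005 0.02 0 0 -0.7 0.036;0.068 0.005 0.04 0 0 -0.7 0.036;0.068 0.005 0.06 0 0 -0.7 0.036;0.068 0.005 0.08 0 0 -0.7 0.036;0.068 0.005 0.095 0 0 -0.7 0.036;0.068 0.005 0.1 0 0 -0.7 0.036;0.068 0.005 0.1 0 0 -0.7 0.036;0.068 0.005 0.1 0 0 -0.7 0.036"

```text
time_s: 38.25
position: [0.5158, 0.0628, 0.0485]
tcp_rot: [[-0.064, 0.998, 0.001], [0.998, 0.064, -0.0], [-0.0, 0.001, -1.0]]
force: [-0.2, -0.0, 0.6]
opening: 0.411
```

Run:
```python
from h import *
st();c=bot.get_calibration('wrist');im=bot.capture('wrist')[:,:,::-1];cv2.imwrite('pics/w24.png',im);st();print(go(.515,.0635,.016,93.8))
```

```text
t38.25 p [0.5158 0.0628 0.0485] yaw 93.7 F [-0.2 -0.   0.6] open 0.0358 q [ -5.  38. 105.  -0.  37.  -9.]
t38.30 p [0.5158 0.0628 0.0486] yaw 93.7 F [ 0.3 -0.4 -0.3] open 0.0361 q [ -5.  38. 105.  -0.  37.  -9.]
[ 0.0008 -0.0008  0.0326  0.06    0.02   -0.1   ]
```

View pics/w24.png

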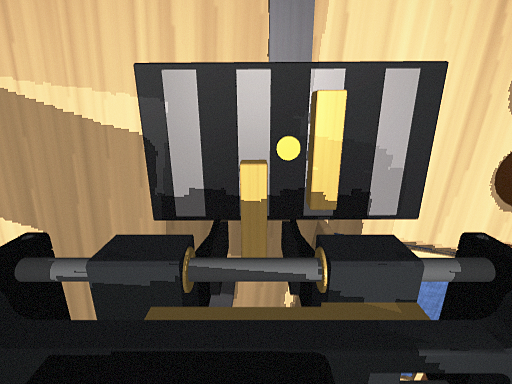

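Call:
apply_moves:
  motion: "0 0 0.012 0 0 0 0.036;0 0 0.024 0 0 0 0.036;0 0 0.031 0 0 0 0.036;0 0 0.0325 0 0 0 0.036;0 0 0.0325 0 0 0 0.036;0 0 0.0325 0 0 0 0.01;0 0 0.0325 0 0 0 0.01;0 0 0.0325 0 0 0 0.01"

```text
time_s: 39.3
position: [0.5154, 0.0629, 0.0158]
tcp_rot: [[-0.065, 0.998, 0.0], [0.998, 0.065, -0.0], [-0.0, 0.0, -1.0]]
force: [-0.9, -0.5, 1.5]
opening: 0.225
```

Run:
```python
from h import *
st();print(go(.5117,.1142,.032,94))
```

```text
t39.30 p [0.5154 0.0629 0.0158] yaw 93.7 F [-0.9 -0.5  1.5] open 0.0196 q [ -5.  42. 106.  -0.  33.  -9.]
[ 0.0515 -0.0004 -0.0163  0.      0.02   -0.3   ]
```

Call:
apply_moves:
  motion: "0 0 -0.008 0 0 0 0.01;0 0 -0.018 0 0 0 0.01;0.02 0 -0.018 0 0 -0.3 0.01;0.04 0 -0.018 0 0 -0.3 0.01;0.0512 -0.0002 -0.018 0 0 -0.3 0.01;0.0512 -0.0004 -0.018 0 0 -0.3 0.01;0.0512 -0.0004 -0.018 0 0 -0.3 0.01;0.0512 -0.0004 -0.018 0 0 -0.3 0.01"

```text
time_s: 40.3
position: [0.5117, 0.1134, 0.0335]
tcp_rot: [[-0.069, 0.998, -0.0], [0.998, 0.069, -0.0], [-0.0, -0.0, -1.0]]
force: [0.2, -0.3, -2.1]
opening: 0.226
```

Run:
```python
from h import *
st();c=bot.get_calibration('wrist');im=bot.capture('wrist')[:,:,::-1];cv2.imwrite('pics/w25.png',im);st();print(go(.5117,.1142,.016,94))
```

```text
t40.30 p [0.5117 0.1134 0.0335] yaw 94.0 F [ 0.2 -0.3 -2.1] open 0.0197 q [  0.  40. 105.  -0.  35.  -4.]
t40.35 p [0.5117 0.1134 0.0334] yaw 94.0 F [ 0.8  0.1 -2.4] open 0.0196 q [  0.  40. 105.  -0.  35.  -4.]
[ 0.0008  0.      0.0174 -0.02    0.02   -0.05  ]
```

View pics/w25.png

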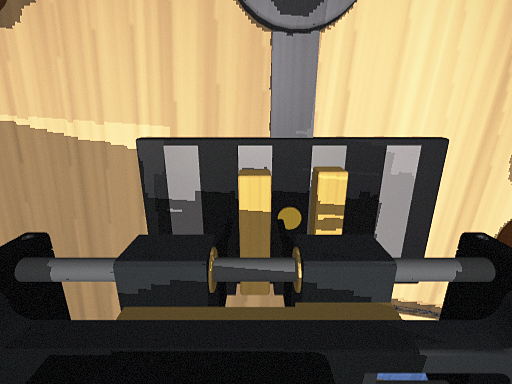

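Aligned. Lower, then release and lift.

Call:
apply_moves:
  motion: "0.001 0 0.008 0 0 0 0.01;0.001 0 0.014 0 0 0 0.01;0.001 0 0.0165 0 0 0 0.01;0.001 0 0.0175 0 0 0 0.01;0.001 0 0.0175 0 0 0 0.01;0.001 0 0.0175 0 0 0 0.01;0.001 0 0.0175 0 0 0 0.02;0.001 0 0.0175 0 0 0 0.036"

```text
time_s: 41.35
position: [0.5118, 0.1149, 0.0162]
tcp_rot: [[-0.07, 0.998, 0.0], [0.998, 0.07, -0.0], [-0.0, 0.0, -1.0]]
force: [-0.8, 0.5, 0.4]
opening: 0.278
```

Call:
apply_moves:
  motion: "0 0 0 0 0 0 0.036;0 0 0 0 0 0 0.036;0 0 -0.01 0 0 0 0.036;0 0 -0.04 0 0 0 0.036;0 0 -0.08 0 0 0 0.036;0 0 -0.12 0 0 0 0.036;-0.05 0 -0.14 0 0 0 0.036;-0.1 0 -0.14 0 0 0 0.036"

```text
time_s: 42.35
position: [0.5201, 0.0145, 0.1589]
tcp_rot: [[-0.072, 0.997, 0.005], [0.997, 0.072, -0.001], [-0.002, 0.005, -1.0]]
force: [1.1, -0.6, -0.3]
opening: 0.415
```

Run:
```python
from h import *
st();c=bot.get_calibration('wrist');im=bot.capture('wrist')[:,:,::-1];cv2.imwrite('pics/w26.png',im);st();print(go(.45,-.08,.15,90))
```

```text
t42.35 p [0.5201 0.0145 0.1589] yaw 94.1 F [ 1.1 -0.6 -0.3] open 0.0361 q [-11.  27. 101.  -0.  51. -15.]
t42.40 p [0.5209 0.0085 0.1581] yaw 93.9 F [ 0.7 -3.   0.2] open 0.0362 q [-11.  27. 101.  -0.  51. -15.]
[-0.0833 -0.0768  0.0082  0.29    0.31    3.93  ]
```

View pics/w26.png

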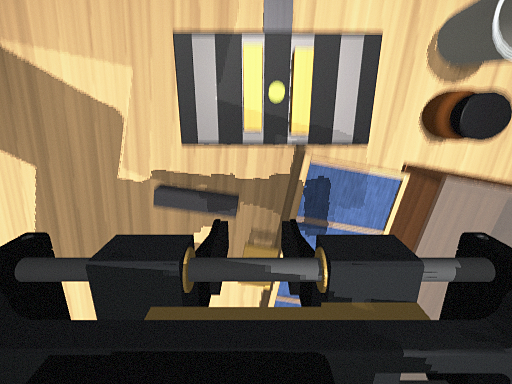

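Call:
apply_moves:
  motion: "-0.03 -0.02 0 0 0 10 0;-0.06 -0.03 0 0 0 20 0;-0.085 -0.045 0 0 0 30 0;-0.085 -0.045 0 0 0 40 0;-0.085 -0.045 0 0 0 50 0;-0.085 -0.045 0 0 0 60 0;-0.085 -0.045 0 0 0 70 0;-0.085 -0.045 0 0 0 80 0"

```text
time_s: 43.4
position: [0.4794, -0.0725, 0.1565]
tcp_rot: [[0.972, 0.236, -0.0], [0.236, -0.972, -0.0], [-0.0, 0.0, -1.0]]
force: [-0.5, -0.3, 0.5]
opening: 0.008
```

Run:
```python
from h import *
st();print(go(.475,-.08,.12,-6.5))
```

```text
t43.40 p [ 0.4794 -0.0725  0.1565] yaw 13.7 F [-0.5 -0.3  0.5] open 0.0007 q [-22.  25. 106.  -0.  49.  55.]
[-6.000e-03  6.200e-03  3.650e-02  2.000e-02  1.000e-02  2.016e+01]
```

Call:
apply_moves:
  motion: "-0.006 0.006 0.015 0 0 10 0;-0.006 0.006 0.036 0 0 20.2 0;-0.006 0.006 0.05 0 0 20.2 0;-0.006 0.006 0.07 0 0 20.2 0;-0.006 0.006 0.09 0 0 20.2 0;-0.006 0.006 0.11 0 0 20.2 0;-0.006 0.006 0.125 0 0 20.2 0;-0.006 0.006 0.125 0 0 20.2 0"

```text
time_s: 44.4
position: [0.4746, -0.0797, 0.0302]
tcp_rot: [[0.994, -0.107, -0.002], [-0.107, -0.994, 0.001], [-0.002, -0.0, -1.0]]
force: [0.2, 0.0, 0.2]
opening: 0.004
```

Run:
```python
from h import *
st();c=bot.get_calibration('wrist');im=bot.capture('wrist')[:,:,::-1];cv2.imwrite('pics/w27.png',im);st()
```

```text
t44.40 p [ 0.4746 -0.0797  0.0302] yaw -6.1 F [0.2 0.  0.2] open 0.0004 q [-23.  39. 111.  -0.  30.  73.]
t44.45 p [ 0.475  -0.0799  0.0308] yaw -6.1 F [ 0.6  0.5 -0.7] open 0.0007 q [-23.  39. 111.  -0.  30.  73.]
```

View pics/w27.png

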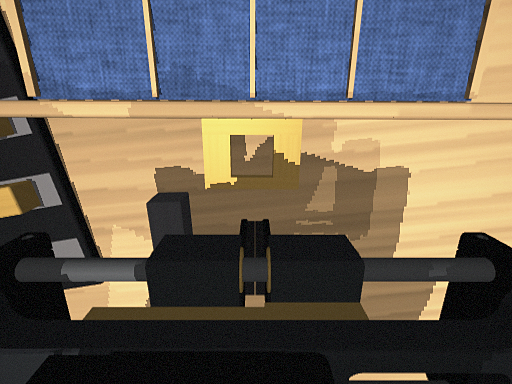

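Call:
apply_moves:
  motion: "0.01 0 0 0 0 0.4 0;0.02 0 0 0 0 0.4 0;0.032 0 0 0 0 0.4 0;0.045 0 0 0 0 0.4 0;0.058 0 0 0 0 0.4 0;0.071 0 0 0 0 0.4 0;0.084 0 0 0 0 0.4 0;0.097 0 0 0 0 0.4 0"

```text
time_s: 45.45
position: [0.5724, -0.0906, 0.0309]
tcp_rot: [[0.993, -0.115, -0.001], [-0.115, -0.993, -0.0], [-0.0, 0.0, -1.0]]
force: [-1.6, -0.7, 0.8]
opening: 0.006
```

Call:
apply_moves:
  motion: "0.012 0 0 0 0 0 0;0.022 0 0 0 0 0 0;0.032 0 0 0 0 0 0;0.038 0 0 0 0 0 0;0.042 0 0 0 0 0 0;0.045 0 0 0 0 0 0;0.045 0 0 0 0 0 0;0.045 0 0 0 0 0 0"

```text
time_s: 46.45
position: [0.6167, -0.0958, 0.0311]
tcp_rot: [[0.993, -0.115, 0.001], [-0.115, -0.993, -0.001], [0.001, 0.001, -1.0]]
force: [-0.1, -0.3, 0.4]
opening: 0.009
```

Run:
```python
from h import *
st();c=bot.get_calibration('wrist');im=bot.capture('wrist')[:,:,::-1];cv2.imwrite('pics/w28.png',im);st()
```

```text
t46.45 p [ 0.6167 -0.0958  0.0311] yaw -6.6 F [-0.1 -0.3  0.4] open 0.0008 q [-19.  45.  90.  -0.  46.  78.]
t46.50 p [ 0.6167 -0.0959  0.0311] yaw -6.6 F [-1.3 -0.6 -0. ] open 0.0005 q [-19.  45.  90.  -0.  46.  78.]
```

View pics/w28.png

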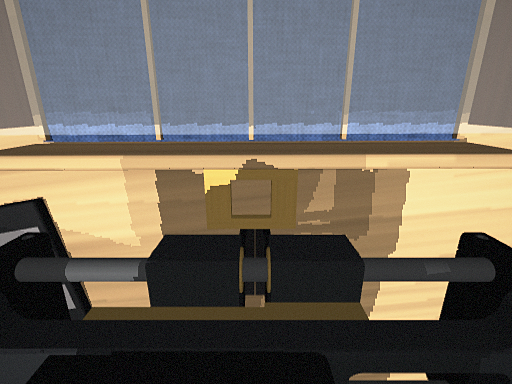

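Nearly home. Continue gently until the force rises.

Call:
apply_moves:
  motion: "0.002 0 0 0 0 0 0;0.004 0 0 0 0 0 0;0.006 0 0 0 0 0 0;0.008 0 0 0 0 0 0;0.01 0 0 0 0 0 0;0.012 0 0 0 0 0 0;0.014 0 0 0 0 0 0;0.014 0 0 0 0 0 0"

```text
time_s: 47.5
position: [0.6294, -0.0971, 0.0308]
tcp_rot: [[0.993, -0.115, -0.002], [-0.115, -0.993, 0.0], [-0.002, 0.0, -1.0]]
force: [-3.2, -0.9, 1.9]
opening: 0.004
```

Run:
```python
from h import *
st();c=bot.get_calibration('wrist');im=bot.capture('wrist')[:,:,::-1];cv2.imwrite('pics/w29.png',im);st()
```

```text
t47.50 p [ 0.6294 -0.0971  0.0308] yaw -6.6 F [-3.2 -0.9  1.9] open 0.0003 q [-19.  45.  88.  -0.  47.  78.]
t47.55 p [ 0.6294 -0.0971  0.0308] yaw -6.6 F [-3.7 -0.5  2.6] open 0.0005 q [-19.  45.  88.  -0.  47.  78.]
```

View pics/w29.png

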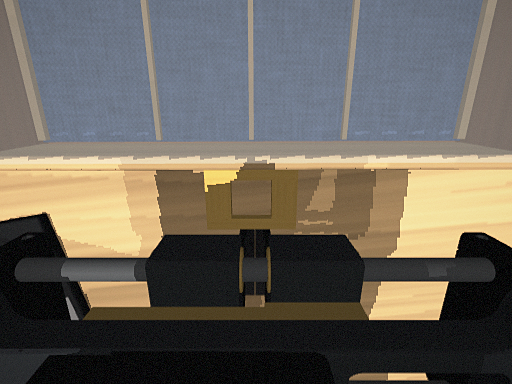

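Call:
apply_moves:
  motion: "0.001 0 0 0 0 0 0;0.002 0 0 0 0 0 0;0.003 0 0 0 0 0 0;0.004 0 0 0 0 0 0;0.004 0 0 0 0 0 0;0.004 0 0 0 0 0 0;0.004 0 0 0 0 0 0;0.004 0 0 0 0 0 0"

```text
time_s: 48.55
position: [0.6295, -0.0971, 0.0308]
tcp_rot: [[0.993, -0.114, -0.01], [-0.114, -0.993, 0.001], [-0.011, -0.0, -1.0]]
force: [-10.3, -0.6, 7.8]
opening: 0.004
```

Call:
apply_moves:
  motion: "-0.01 0 0 0 0 0 0;-0.025 0 0 0 0 0 0;-0.04 0 0 0 0 0 0;-0.05 0 -0.02 0 0 0 0;-0.05 0 -0.06 0 0 0 0;-0.05 0 -0.11 0 0 0 0;-0.05 0 -0.17 0 0 0 0;-0.05 0 -0.22 0 0 0 0"

```text
time_s: 49.55
position: [0.5864, -0.0921, 0.2538]
tcp_rot: [[0.993, -0.115, 0.006], [-0.115, -0.993, -0.001], [0.006, 0.001, -1.0]]
force: [1.2, -1.0, -0.3]
opening: 0.003
```

Run:
```python
from h import *
st();im=bot.capture('top')[:,:,::-1];cv2.imwrite('pics/t29.png',cv2.resize(im,(800,600)));im=bot.capture('wrist')[:,:,::-1];cv2.imwrite('pics/w30.png',im)
```

```text
t49.55 p [ 0.5864 -0.0921  0.2538] yaw -6.6 F [ 1.2 -1.  -0.3] open 0.0002 q [-20.  26.  85.   0.  69.  77.]
```

View pics/t29.png

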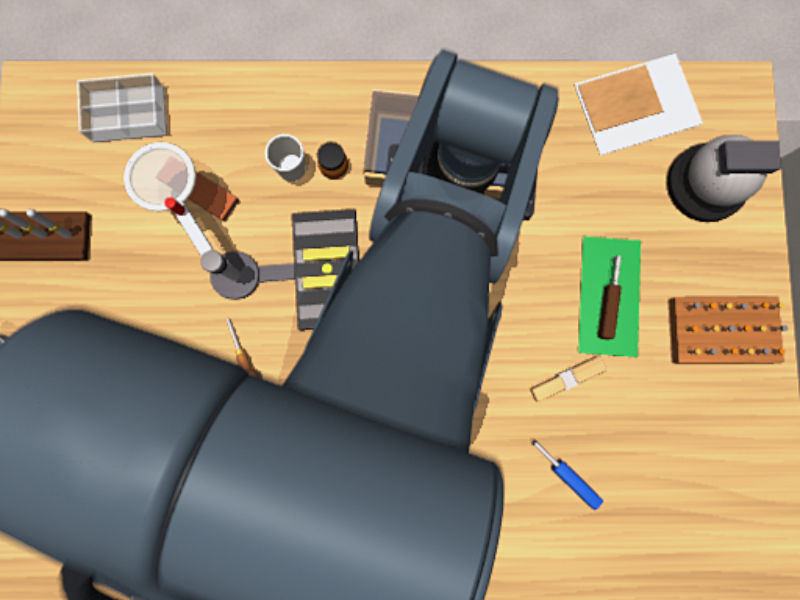

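View pics/w30.png

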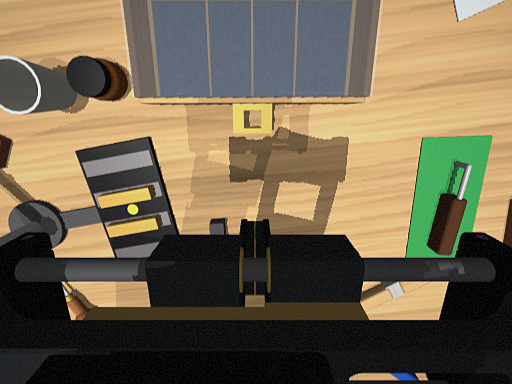

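Run:
```python
from h import *
st();print(go(.60,.15,.28,75));print(go(.609,.341,.28,75))
```

```text
t49.65 p [ 0.59   -0.0932  0.2582] yaw -6.6 F [-0.  -0.2  0.1] open 0.0005 q [-20.  25.  85.   0.  69.  77.]
[-1.750e-02 -2.427e-01 -2.300e-02  8.900e-01 -6.900e-01 -8.158e+01]
[-3.050e-02 -4.335e-01 -2.390e-02  8.900e-01 -6.900e-01 -8.158e+01]
```

Call:
apply_moves:
  motion: "-0.01 -0.05 -0.02 0 0 -10 0.04;-0.018 -0.1 -0.023 0 0 -20 0.04;-0.022 -0.16 -0.023 0 0 -30 0.04;-0.025 -0.21 -0.023 0 0 -40 0.04;-0.027 -0.26 -0.023 0 0 -50 0.04;-0.03 -0.31 -0.023 0 0 -60 0.04;-0.03 -0.35 -0.023 0 0 -70 0.04;-0.03 -0.38 -0.023 0 0 -80 0.04"

```text
time_s: 50.65
position: [0.5988, 0.2916, 0.2728]
tcp_rot: [[0.279, 0.96, 0.001], [0.96, -0.279, 0.001], [0.001, 0.001, -1.0]]
force: [0.4, -0.2, -0.1]
opening: 0.46
```

Run:
```python
from h import *
st();print(go(.65,.36,.26,150))
```

```text
t50.65 p [0.5988 0.2916 0.2728] yaw 73.8 F [ 0.4 -0.2 -0.1] open 0.0400 q [16. 31. 72.  0. 77. 33.]
[ 8.000e-02  3.010e-02  1.290e-02  8.000e-02 -4.000e-02 -7.618e+01]
```

Call:
apply_moves:
  motion: "0.02 0.015 0.005 0 0 -10 0.04;0.04 0.03 0.01 0 0 -20 0.04;0.07 0.045 0.01 0 0 -30 0.04;0.1 0.06 0.01 0 0 -40 0.04;0.12 0.06 0.01 0 0 -50 0.04;0.12 0.06 0.01 0 0 -60 0.04;0.12 0.06 0.01 0 0 -70 0.04;0.12 0.06 0.01 0 0 -80 0.04"

```text
time_s: 51.65
position: [0.6906, 0.3876, 0.2622]
tcp_rot: [[-0.897, 0.442, 0.0], [0.442, 0.897, 0.001], [0.0, 0.001, -1.0]]
force: [0.1, -0.3, 0.3]
opening: 0.461
```

Run:
```python
from h import *
st();print(go(.69,.393,.25,212.7))
```

```text
t51.65 p [0.6906 0.3876 0.2622] yaw 153.8 F [ 0.1 -0.3  0.3] open 0.0401 q [ 21.  43.  51.   0.  87. -43.]
[ 2.900e-03  4.600e-03  1.220e-02  5.000e-02  1.000e-02 -5.894e+01]
```

Call:
apply_moves:
  motion: "0.003 0.005 0.012 0 0 -10 0.04;0.003 0.005 0.012 0 0 -20 0.04;0.003 0.005 0.012 0 0 -30 0.04;0.003 0.005 0.012 0 0 -40 0.04;0.003 0.005 0.012 0 0 -50 0.04;0.003 0.005 0.012 0 0 -59 0.04;0.003 0.005 0.012 0 0 -59 0.04;0.003 0.005 0.012 0 0 -59 0.04"

```text
time_s: 52.65
position: [0.6899, 0.3929, 0.2511]
tcp_rot: [[-0.845, -0.534, -0.0], [-0.534, 0.845, 0.0], [0.0, 0.0, -1.0]]
force: [-0.0, 0.5, 0.2]
opening: 0.459
```

Run:
```python
from h import *
st();c=bot.get_calibration('wrist');im=bot.capture('wrist')[:,:,::-1];cv2.imwrite('pics/w31.png',im);st()
im=bot.capture('scene')[:,:,::-1];cv2.imwrite('pics/s31.png',cv2.resize(im[100:250,200:400],None,fx=3.5,fy=3.5,interpolation=cv2.INTER_CUBIC))
print(w2px(c,[.609,.341,.196]))
```

```text
t52.65 p [0.6899 0.3929 0.2511] yaw -147.7 F [-0.   0.5  0.2] open 0.0399 q [  22.   43.   51.    0.   86. -101.]
t52.70 p [0.6899 0.3928 0.2513] yaw -147.7 F [ 0.4  0.  -0.2] open 0.0399 q [  22.   43.   51.    0.   86. -101.]
[[255.21760083  88.72856993]]
```

View pics/w31.png

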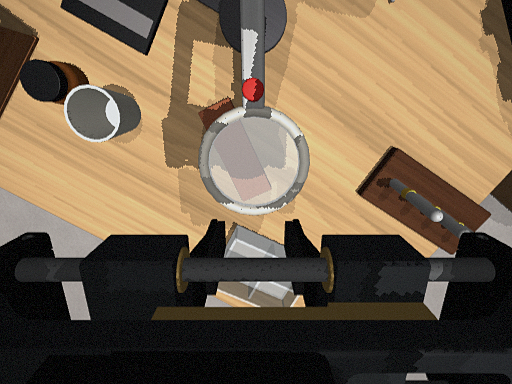

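View pics/s31.png

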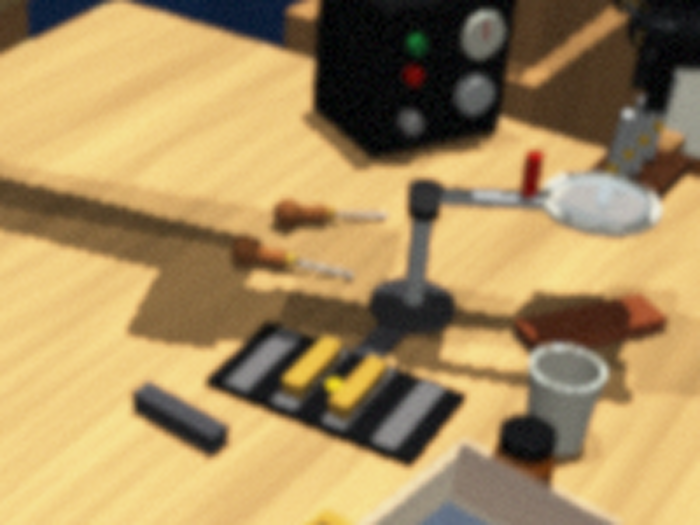

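Run:
```python
from h import *
c=bot.get_calibration('wrist');k=px2w(c,[253,90],.190)[0];print(k,px2w(c,[255,160],.138),px2w(c,[252,20],.0))
st();print(go(k[0],k[1],.22,-147.3))
```

```text
[0.61043253 0.33966602 0.19      ] [[0.66543437 0.37657979 0.138     ]] [[0.52667323 0.28401709 0.        ]]
t52.75 p [0.6899 0.3928 0.2515] yaw -147.7 F [ 0.2  0.3 -0.5] open 0.0400 q [  22.   43.   51.    0.   86. -101.]
[ 0.0955 -0.0024  0.0315  0.01   -0.02   -0.38  ]
```

Call:
apply_moves:
  motion: "0.05 -0.0024 0.02 0 0 -0.3 0.04;0.0955 -0.0024 0.0315 0 0 -0.3 0.04;0.0955 -0.0024 0.0315 0 0 -0.3 0.04;0.0955 -0.0024 0.0315 0 0 -0.3 0.04;0.0955 -0.0024 0.0315 0 0 -0.3 0.04;0.0955 -0.0024 0.0315 0 0 -0.3 0.04;0.0955 -0.0024 0.0315 0 0 -0.3 0.04;0.0955 -0.0024 0.0315 0 0 -0.3 0.04"

```text
time_s: 53.75
position: [0.6106, 0.3396, 0.2203]
tcp_rot: [[-0.841, -0.54, -0.0], [-0.54, 0.841, -0.0], [0.0, 0.0, -1.0]]
force: [0.1, -1.6, -0.7]
opening: 0.459
```

Run:
```python
from h import *
st();c=bot.get_calibration('wrist');im=bot.capture('wrist')[:,:,::-1];cv2.imwrite('pics/w32.png',im);st()
print(go(.610,.340,.156,-147.3))
im=bot.capture('scene')[:,:,::-1];cv2.imwrite('pics/s32.png',cv2.resize(im[80:230,230:430],None,fx=3.5,fy=3.5,interpolation=cv2.INTER_CUBIC))
```

```text
t53.75 p [0.6106 0.3396 0.2203] yaw -147.3 F [ 0.1 -1.6 -0.7] open 0.0399 q [  20.   36.   71.   -0.   73. -103.]
t53.80 p [0.6106 0.3395 0.2203] yaw -147.3 F [-0.2  0.2  0. ] open 0.0397 q [  20.   36.   71.   -0.   73. -103.]
[ 0.0002  0.0007  0.0643  0.     -0.02    0.    ]
```

View pics/w32.png

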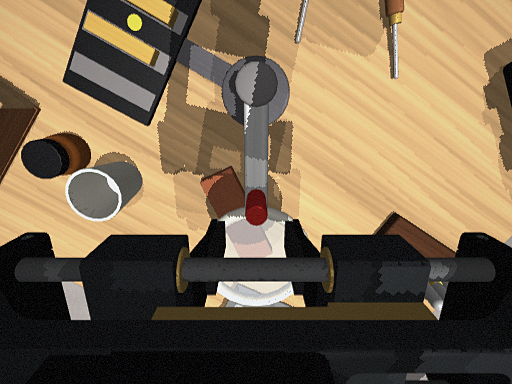

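View pics/s32.png

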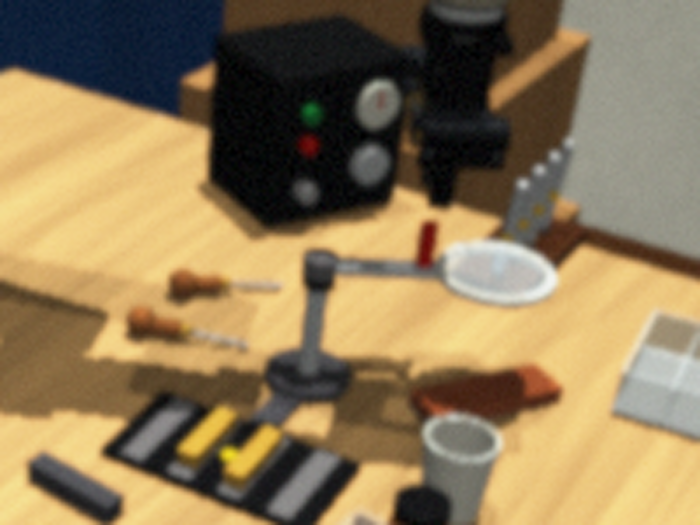

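Run:
```python
from h import *
c=bot.get_calibration('wrist');print(w2px(c,[[.610,.340,.19],[.610,.340,.144]]))
im=cv2.imread('pics/w32.png');cv2.imwrite('pics/w32c.png',cv2.resize(im[160:320,180:330],None,fx=4,fy=4,interpolation=cv2.INTER_CUBIC))
```

```text
[[256.86119351 216.88301417]
 [256.44046794 197.7310102 ]]
```

View pics/w32c.png

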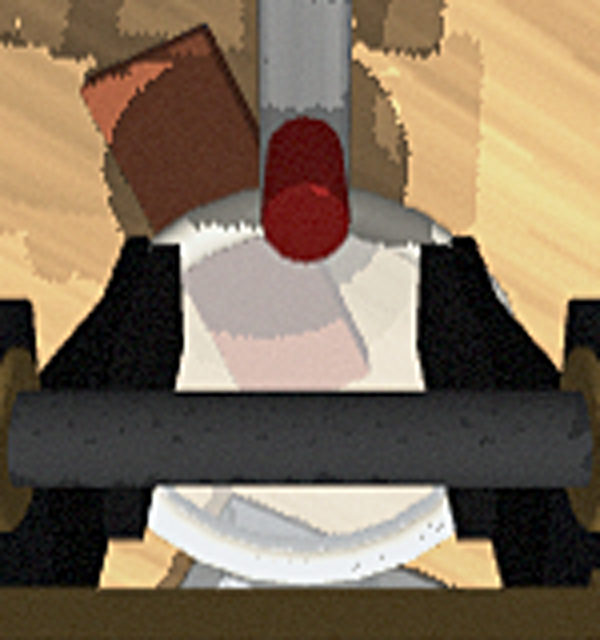

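Call:
apply_moves:
  motion: "0.0002 0.0007 0.015 0 0 0 0.04;0.0002 0.0007 0.03 0 0 0 0.04;0.0002 0.0007 0.045 0 0 0 0.04;0.0002 0.0007 0.058 0 0 0 0.04;0.0002 0.0007 0.0635 0 0 0 0.04;0.0002 0.0007 0.0635 0 0 0 0.012;0.0002 0.0007 0.0635 0 0 0 0.012;0.0002 0.0007 0.0635 0 0 0 0.012"

```text
time_s: 54.85
position: [0.6102, 0.3402, 0.1577]
tcp_rot: [[-0.842, -0.54, 0.001], [-0.54, 0.842, 0.001], [-0.001, -0.0, -1.0]]
force: [-0.1, 1.8, 1.1]
opening: 0.21
```

```bash
cat > arc.py <<'E'
from h import *
# remaining arc rows: from present TCP, about post axis, arm from th0 to th1 in n rows
import sys
post=np.array([.525,.2852]);
def arc(th,r=.1,z=.157,off=0):
    s=bot.read_state();R=np.array(s['tcp_rot']);p=np.array(s['position'])
    for t in th:
        a=np.radians(t);x,y=post+r*np.array([np.cos(a),np.sin(a)])
        print(t,go(x,y,z,t+180,s))
E
python3 - <<'E'
from arc import *
s=st();p=s['position'];d=np.array(p[:2])-post;print(np.linalg.norm(d),np.degrees(np.arctan2(d[1],d[0])))
E
```

```text
t54.85 p [0.6102 0.3402 0.1577] yaw -147.3 F [-0.1  1.8  1.1] open 0.0183 q [  20.   40.   74.    0.   66. -103.]
0.10143745028360479 32.84005510837764
```

```bash
sed -i 's/post=.*/post=np.array([.5258,.2853])/; s/r=.1,z=.157/r=.1005,z=.1575/' arc.py
python3 - <<'E'
from arc import *
arc([30,25,20,15,10,5,0,-5])
E
```

```text
30 [ 3.0e-04 -5.3e-03  2.0e-04  0.0e+00  6.0e-02  2.7e+00]
25 [ 1.10e-03 -1.41e-02  2.00e-04  0.00e+00  6.00e-02  7.70e+00]
20 [ 2.70e-03 -2.27e-02  2.00e-04  1.00e-02  6.00e-02  1.27e+01]
15 [ 5.00e-03 -3.12e-02  2.00e-04  1.00e-02  6.00e-02  1.77e+01]
10 [ 8.00e-03 -3.94e-02  1.00e-04  1.00e-02  6.00e-02  2.27e+01]
5 [ 1.17e-02 -4.73e-02  1.00e-04  1.00e-02  6.00e-02  2.77e+01]
0 [ 1.61e-02 -5.49e-02  1.00e-04  2.00e-02  6.00e-02  3.27e+01]
-5 [ 2.12e-02 -6.21e-02  1.00e-04  2.00e-02  6.00e-02  3.77e+01]
```

Call:
apply_moves:
  motion: "0.0003 -0.0053 0 0 0 2.7 0.012;0.0011 -0.0141 0 0 0 7.7 0.012;0.0027 -0.0227 0 0 0 12.7 0.012;0.005 -0.0312 0 0 0 17.7 0.012;0.008 -0.0394 0 0 0 22.7 0.012;0.0117 -0.0473 0 0 0 27.7 0.012;0.0161 -0.0549 0 0 0 32.7 0.012;0.0212 -0.0621 0 0 0 37.7 0.012"

```text
time_s: 55.85
position: [0.6256, 0.2772, 0.1577]
tcp_rot: [[-0.996, 0.09, 0.0], [0.09, 0.996, 0.002], [-0.0, 0.002, -1.0]]
force: [-0.5, 2.5, 0.9]
opening: 0.196
```

Run:
```python
from arc import *
s=st();d=s['position'][:2]-post;print(np.linalg.norm(d),np.degrees(np.arctan2(d[1],d[0])))
arc([-10,-15,-20,-25,-30,-35,-40,-45])
```

```text
t55.85 p [0.6256 0.2772 0.1577] yaw 174.8 F [-0.5  2.5  0.9] open 0.0171 q [ 15.  39.  76.   0.  65. -70.]
0.10014049853286892 -4.635280374863724
-10 [-0.00e+00 -9.40e-03  1.00e-04  1.20e-01  1.00e-02  4.83e+00]
-15 [ 1.10e-03 -1.81e-02  1.00e-04  1.20e-01  1.00e-02  9.83e+00]
-20 [ 3.000e-03 -2.670e-02  1.000e-04  1.300e-01  0.000e+00  1.483e+01]
-25 [ 5.600e-03 -3.500e-02  1.000e-04  1.300e-01 -0.000e+00  1.983e+01]
-30 [ 8.900e-03 -4.310e-02  1.000e-04  1.300e-01 -1.000e-02  2.483e+01]
-35 [ 1.300e-02 -5.090e-02  0.000e+00  1.300e-01 -2.000e-02  2.983e+01]
-40 [ 1.760e-02 -5.830e-02  0.000e+00  1.200e-01 -2.000e-02  3.483e+01]
-45 [ 2.300e-02 -6.530e-02  0.000e+00  1.200e-01 -3.000e-02  3.983e+01]
```

Call:
apply_moves:
  motion: "0 -0.0094 0 0 0 4.8 0.012;0.0011 -0.0181 0 0 0 9.8 0.012;0.003 -0.0267 0 0 0 14.8 0.012;0.0056 -0.035 0 0 0 19.8 0.012;0.0089 -0.0431 0 0 0 24.8 0.012;0.013 -0.0509 0 0 0 29.8 0.012;0.0176 -0.0583 0 0 0 34.8 0.012;0.023 -0.0653 0 0 0 39.8 0.012"

```text
time_s: 56.85
position: [0.5963, 0.2151, 0.1576]
tcp_rot: [[-0.707, 0.707, -0.0], [0.707, 0.707, 0.004], [0.003, 0.002, -1.0]]
force: [-1.5, 4.8, 1.3]
opening: 0.197
```

Run:
```python
from arc import *
s=st();d=s['position'][:2]-post;print(np.linalg.norm(d),np.degrees(np.arctan2(d[1],d[0])))
arc([-50,-55,-60,-65,-70,-75,-80,-84,-86])
```

```text
t56.85 p [0.5963 0.2151 0.1576] yaw 135.0 F [-1.5  4.8  1.3] open 0.0171 q [ 10.  35.  84.   0.  61. -35.]
0.0995354682920662 -44.86484502287272
-50 [-6.0e-04 -9.0e-03  1.0e-04  1.3e-01 -1.7e-01  5.0e+00]
-55 [ 6.00e-04 -1.77e-02  1.00e-04  1.20e-01 -1.80e-01  1.00e+01]
-60 [ 2.50e-03 -2.62e-02  1.00e-04  1.10e-01 -1.80e-01  1.50e+01]
-65 [ 5.10e-03 -3.46e-02  1.00e-04  1.00e-01 -1.90e-01  2.00e+01]
-70 [ 8.40e-03 -4.27e-02  0.00e+00  1.00e-01 -1.90e-01  2.50e+01]
-75 [ 1.25e-02 -5.05e-02  0.00e+00  9.00e-02 -2.00e-01  3.00e+01]
-80 [ 1.72e-02 -5.79e-02  0.00e+00  8.00e-02 -2.00e-01  3.50e+01]
-84 [ 2.14e-02 -6.35e-02  0.00e+00  7.00e-02 -2.00e-01  3.90e+01]
-86 [ 2.37e-02 -6.62e-02  0.00e+00  7.00e-02 -2.10e-01  4.10e+01]
```

Call:
apply_moves:
  motion: "0 -0.009 0 0 0 5 0.012;0.001 -0.0177 0 0 0 10 0.012;0.003 -0.0262 0 0 0 15 0.012;0.0055 -0.0346 0 0 0 20 0.012;0.0088 -0.0427 0 0 0 25 0.012;0.0128 -0.0505 0 0 0 30 0.012;0.0175 -0.0579 0 0 0 35 0.012;0.0175 -0.0579 0 0 0 35 0.012"

```text
time_s: 57.85
position: [0.5424, 0.1874, 0.1576]
tcp_rot: [[-0.175, 0.985, -0.001], [0.985, 0.175, 0.005], [0.006, -0.0, -1.0]]
force: [-2.1, 8.5, 1.0]
opening: 0.199
```

Run:
```python
from arc import *
s=st();d=s['position'][:2]-post;print(np.linalg.norm(d),np.degrees(np.arctan2(d[1],d[0])))
arc([-82,-84,-86])
```

```text
t57.85 p [0.5424 0.1874 0.1576] yaw 100.1 F [-2.1  8.5  1. ] open 0.0173 q [ 8. 31. 93.  0. 56. -3.]
0.0992723761587506 -80.34946695997675
-82 [-1.20e-03 -2.90e-03  1.00e-04 -2.00e-02 -3.20e-01  2.08e+00]
-84 [-1.00e-03 -6.40e-03  1.00e-04 -3.00e-02 -3.20e-01  4.08e+00]
-86 [-7.00e-04 -9.90e-03  1.00e-04 -4.00e-02 -3.20e-01  6.08e+00]
```

Call:
apply_moves:
  motion: "0.0008 -0.003 0 0 0 2 0.012;0.001 -0.0064 0 0 0 4 0.012;0.0012 -0.0085 0 0 0 5 0.012;0.0015 -0.0099 0 0 0 6 0.012;0.0015 -0.0099 0 0 0 6 0.012;0.0015 -0.0099 0 0 0 6 0.012;0.0015 -0.0099 0 0 0 6 0.012;0.0015 -0.0099 0 0 0 6 0.012"

```text
time_s: 58.85
position: [0.534, 0.1864, 0.1576]
tcp_rot: [[-0.073, 0.997, 0.001], [0.997, 0.073, 0.004], [0.004, 0.001, -1.0]]
force: [0.4, 6.9, -1.2]
opening: 0.197
```

Run:
```python
from arc import *
s=st();d=s['position'][:2]-post;print(np.linalg.norm(d),np.degrees(np.arctan2(d[1],d[0])))
im=bot.capture('top')[:,:,::-1];cv2.imwrite('pics/t33.png',cv2.resize(im,(800,600)))
im=bot.capture('scene')[:,:,::-1];cv2.imwrite('pics/s33.png',cv2.resize(im[100:250,200:400],None,fx=3.5,fy=3.5,interpolation=cv2.INTER_CUBIC))
```

```text
t58.85 p [0.534  0.1864 0.1576] yaw 94.2 F [ 0.4  6.9 -1.2] open 0.0171 q [ 8. 30. 94.  0. 55.  3.]
0.099231863171351 -85.27493668278497
```

View pics/t33.png

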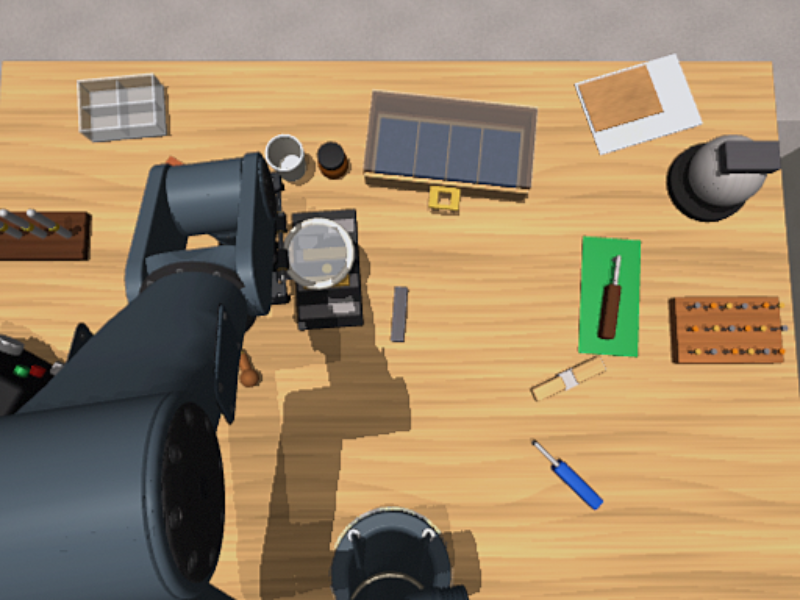

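View pics/s33.png

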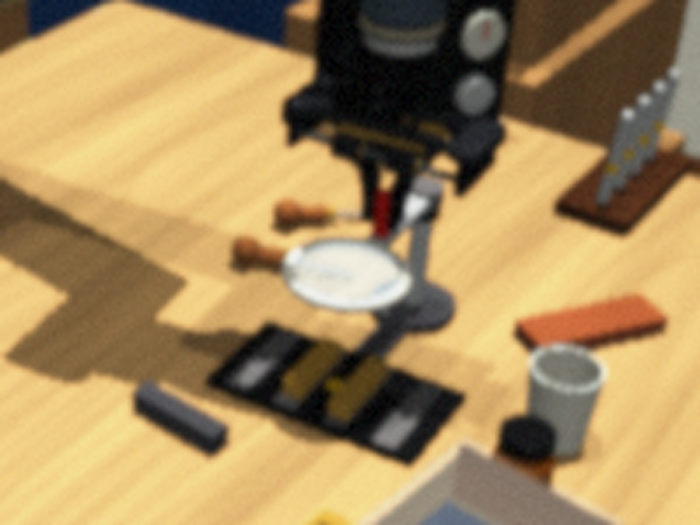

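```bash
cat > lens.py <<'E'
from h import *
def lens(n):
    c=bot.get_calibration('top');im=bot.capture('top')[:,:,::-1]
    cv2.imwrite(n,cv2.resize(im[120:220,160:260],None,fx=6,fy=6,interpolation=cv2.INTER_CUBIC))
    return c
E
python3 - <<'E'
from lens import *
lens('pics/l1.png')
E
```

```text
(no output)
```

View pics/l1.png

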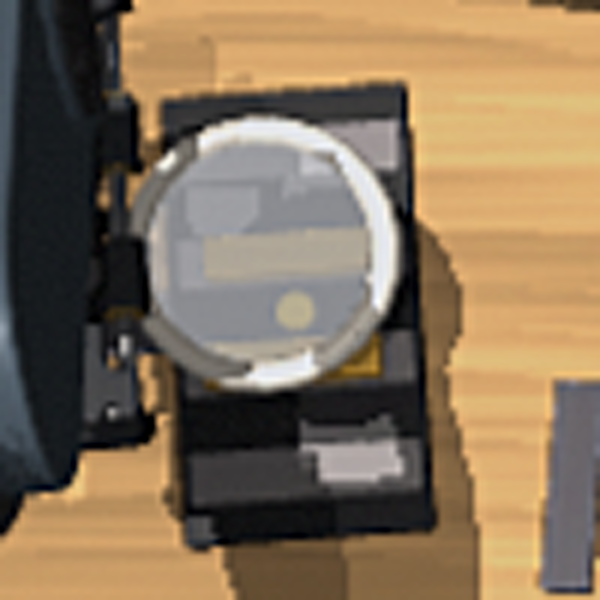

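Run:
```python
from lens import *
c=bot.get_calibration('top')
W=lambda p,z:px2w(c,np.array(p)/6+[160,120]-.5+.5/6,z)
print('lens',W([266.5,253.5],.138),W([[131,253],[402,253],[266,115],[266,392]],.138).round(4).tolist(),'spot',W([295,311],.01))
```

```text
lens [[0.53903413 0.11507478 0.138     ]] [[0.5394, 0.1724, 0.138], [0.5391, 0.0577, 0.138], [0.5992, 0.116, 0.138], [0.4798, 0.1146, 0.138]] spot [[0.53733772 0.11758109 0.01      ]]
```

Call:
apply_moves:
  motion: "0.001 -0.001 0 0 0 0.5 0.012;0.0015 -0.001 0 0 0 0.5 0.012;0.0015 -0.001 0 0 0 0.5 0.012;0.0015 -0.001 0 0 0 0.5 0.012;0.0015 -0.001 0 0 0 0.5 0.02;0.0015 -0.001 0 0 0 0.5 0.03;0.0015 -0.001 0 0 0 0.5 0.036;0.0015 -0.001 0 0 0 0.5 0.036"

```text
time_s: 60.0
position: [0.5325, 0.1852, 0.1568]
tcp_rot: [[-0.064, 0.998, -0.001], [0.998, 0.064, -0.001], [-0.001, -0.001, -1.0]]
force: [-0.0, -0.1, -0.5]
opening: 0.4
```

Run:
```python
from lens import *
st();lens('pics/l2.png')
im=bot.capture('wrist')[:,:,::-1];cv2.imwrite('pics/w34.png',im)
```

```text
t60.00 p [0.5325 0.1852 0.1568] yaw 93.7 F [-0.  -0.1 -0.5] open 0.0348 q [ 8. 30. 95. -0. 55.  4.]
```

View pics/l2.png

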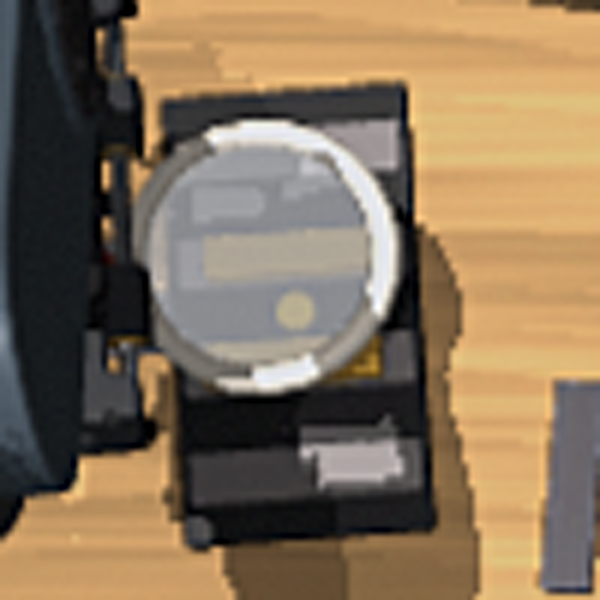

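View pics/w34.png

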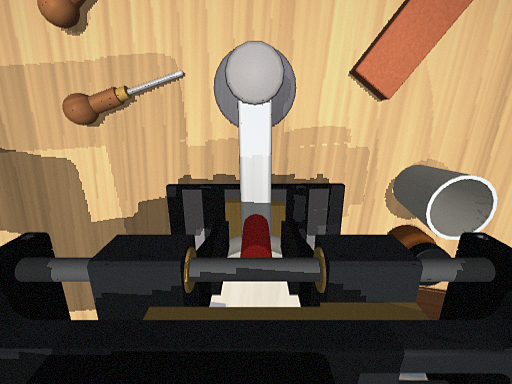

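Call:
apply_moves:
  motion: "0 0 0 0 0 0 0.04;0 0 -0.01 0 0 0 0.04;0 0 -0.03 0 0 0 0.04;0 0 -0.06 0 0 0 0.04;0 0 -0.09 0 0 0 0.04;0 0 -0.12 0 0 0 0.04;0 0 -0.13 0 0 0 0.04;0 0 -0.13 0 0 0 0.04"

```text
time_s: 61.1
position: [0.5328, 0.1856, 0.2875]
tcp_rot: [[-0.065, 0.998, 0.001], [0.998, 0.065, -0.0], [-0.0, 0.001, -1.0]]
force: [-0.7, 0.5, -0.7]
opening: 0.458
```

Run:
```python
from lens import *
st();lens('pics/l3.png');print(go(.53,-.03,.33,94))
im=bot.capture('wrist')[:,:,::-1];cv2.imwrite('pics/w35.png',im)
```

```text
t61.10 p [0.5328 0.1856 0.2875] yaw 93.7 F [-0.7  0.5 -0.7] open 0.0398 q [ 8. 21. 86. -0. 72.  4.]
[-0.2149 -0.0161 -0.0435 -0.08    0.02   -0.3   ]
```

View pics/l3.png

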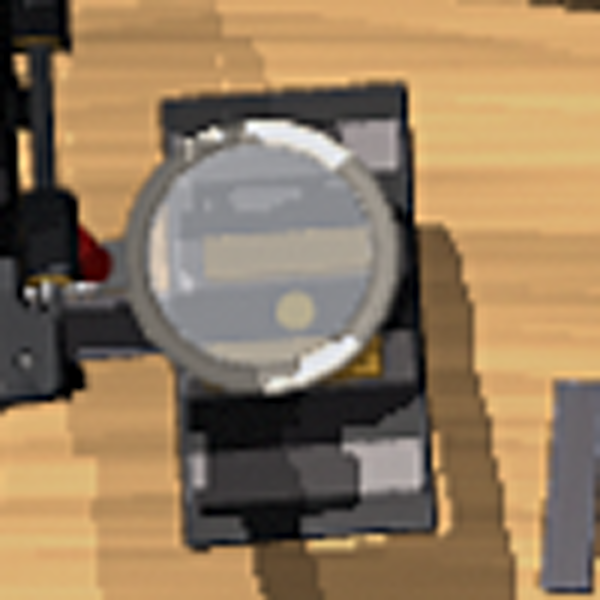

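Call:
apply_moves:
  motion: "-0.05 -0.004 -0.043 0 0 -0.3 0.04;-0.11 -0.008 -0.043 0 0 -0.3 0.04;-0.17 -0.012 -0.043 0 0 -0.3 0.04;-0.195 -0.014 -0.043 0 0 -0.3 0.04;-0.195 -0.014 -0.043 0 0 -0.3 0.04;-0.195 -0.014 -0.043 0 0 -0.3 0.04;-0.195 -0.014 -0.043 0 0 -0.3 0.04;-0.195 -0.014 -0.043 0 0 -0.3 0.04"

```text
time_s: 62.2
position: [0.5312, -0.0088, 0.3299]
tcp_rot: [[-0.072, 0.997, -0.001], [0.997, 0.072, -0.0], [-0.0, -0.001, -1.0]]
force: [0.5, 0.1, 0.4]
opening: 0.462
```

Run:
```python
from h import *
st();im=bot.capture('wrist')[:,:,::-1];c=bot.get_calibration('wrist');cv2.imwrite('pics/w36.png',im);cv2.imwrite('pics/w36c.png',cv2.resize(im[20:220,150:350],None,fx=3,fy=3,interpolation=cv2.INTER_CUBIC))
im=bot.capture('top')[:,:,::-1];cv2.imwrite('pics/t36.png',cv2.resize(im,(800,600)))
```

```text
t62.20 p [ 0.5312 -0.0088  0.3299] yaw 94.1 F [0.5 0.1 0.4] open 0.0402 q [-13.  16.  87.  -0.  76. -17.]
```

View pics/w36c.png

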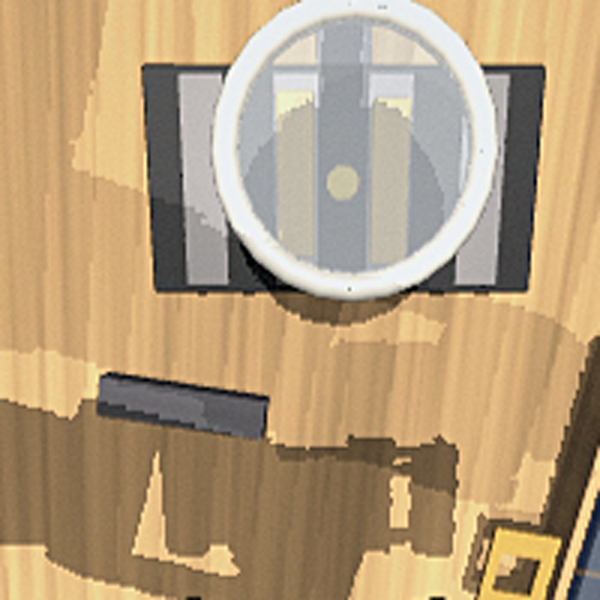

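View pics/t36.png

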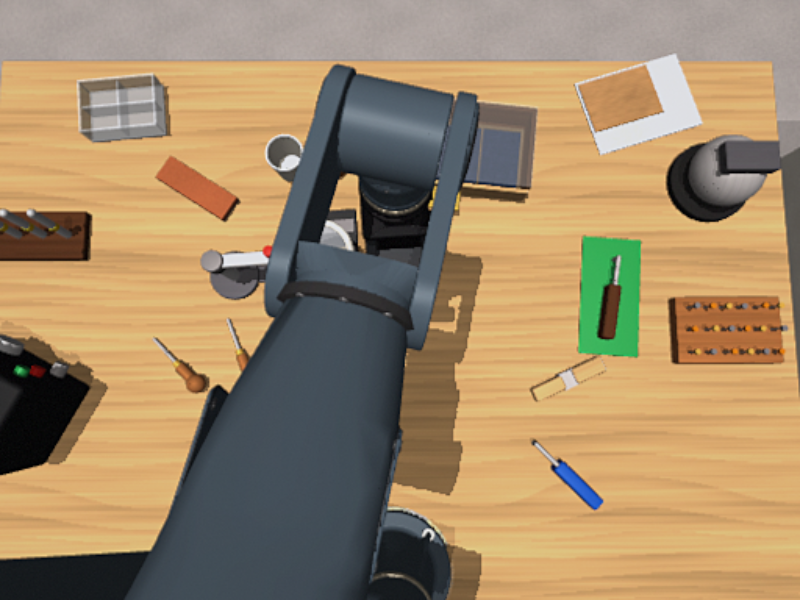

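Run:
```python
from h import *
c=bot.get_calibration('wrist')
W=lambda p,z:px2w(c,np.array(p)/3+[150,20]-.5+.5/3,z)
print('lens',W([[355,150],[212,150],[498,150],[353,300]],.138).round(4).tolist(),'spot',W([343,183],.01))
c=bot.get_calibration('top')
W=lambda p,z:px2w(c,np.array(p)/6+[160,120]-.5+.5/6,z)
print('top lens',W([[267,256.5]],.138))
```

```text
lens [[0.5387, 0.116, 0.138], [0.4803, 0.1118, 0.138], [0.5971, 0.1202, 0.138], [0.5431, 0.0567, 0.138]] spot [[0.53822228 0.11461322 0.01      ]]
top lens [[0.53774073 0.1148482  0.138     ]]
```

Run:
```python
from rig import bot
print(bot.hand_in())
```

```text
the job is handed in; nothing more can be done
None
```

The job is done and handed in at about 62 s of the 210 s; no verdict was reported.

- **Tray out:** I drew the tray to its stop with the wooden hook. The pull force rose to about 5 N there, and the hole had moved about 129 mm by the camera (130 mm is full travel).
- **Hook:** It went straight back onto the green mat after the pull and stands upright there.
- **Bars:** Two were present. Both lie flat on the plate's two middle stripes, in line with them, either side of the yellow spot. The first was knocked about 5 cm along its stripe while I was fetching the second. I picked it up and laid it back.
- **Tray home:** I pushed the empty tray in with the closed fingers until it stopped; it did not move further at about 10 N.
- **Magnifier:** I swung it by the knob and let go. The lens centre is about 0.5 mm sideways from the spot by both cameras. The two cameras disagree on the in-and-out distance: the top camera puts the lens about 3 mm past the spot, the wrist camera about 1.5 mm short of it. That direction is fixed by the arm's length.
- **Other things:** In the last top pictures the blue hook and the other bench items I could see look undisturbed. The arm hid part of the bench in the last one; the jar, which it hid, was in place shortly before.

No final check failed.

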